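# Line up flow-cell bodies in the tilting V-trough for window bonding

## Task

The printed flow-cell bodies in the sprung sockets of the drying rack are to have windows glued into their side ports. Raise the hinged V-trough to its upper stop, then pull each body out of its socket and tip it into the trough spigot end first with its side port facing up, so that they slide down the fold into one closed row against the end stop; last, lower the trough until it lies level on its rest, with the row still closed and every port up. Leave the vial, the caliper and the side cutters where they are.

Things in the scene. Friction and masses are not known exactly. Their poses are not given: they have to be found in the camera images.
- trough (a joint): tilt of the V-trough about the hinge at its low end, rad: 0 = level on its rest, 0.45 = raised to its upper stop. The hinge is stiff with friction (about 2 N m): the trough stays where it is left, loaded or empty. At the handle, raising takes about 8 N, lowering 2 to 4 N.
- row (a point): point on the fold of the V-trough at the inner face of its end stop, where the row begins, 16 mm above the hinge axis (along z); the frame tilts with the trough. y runs along the fold, up towards the open (handle) end; x across; z square to the fold, out of the V.
- trough_handle (a point): middle of the cross bar of the trough's U-shaped handle of bent steel rod, 10 mm thick: the bar lies across the trough (along x of row), 60 mm free between its two side arms, 390 mm along y and 12 mm along z from row. Between it and the trough's open end are 50 mm of free space; nothing is below or beyond it but the bench, 62 mm down when level.
- stand: the trough's fixed steel base, 100 x 360 x 10 mm; origin under it, y axis runs from the hinge end to the handle end. The trough on it is polished, slippery aluminium angle (bodies slide down it when it is raised), 335 mm long from the end stop, inner faces at 45 degrees either side of the fold, walls 34 mm on the slant (24 mm above the fold); the end stop is a plate 26 mm above the fold.
- rack: loose heavy drying rack (2.4 kg), plate 150 x 150 x 10 mm with four black socket blocks 38 x 38 x 24 mm at (+-45, +-45) mm, tops at 34 mm; origin at the centre of its underside. Each socket is a round 15 mm hole with a sprung ball that clicks into a spigot's neck: a straight upward pull of 5 to 10 N frees a body after some 4 mm.
- cell0: grey printed flow-cell body, 76 mm long, about 60 g; may be absent. Origin at the foot end of its axis, z along the axis to the top: 0-14 mm spigot 14 mm thick with a neck, 14-34 mm square base 30 x 30 mm, 34-76 mm round barrel 30 mm thick, flat top. +x points to the side port and to a corner of the base (corners 21 mm from the axis).
- cell0_port (a point): mouth of the side port of cell0: a round boss 12 mm across, 3 mm proud of the barrel, at (18, 0, 56) mm in its frame.
- cell0_top (a point): centre of the top face of cell0, 76 mm from its origin.
- cell1: the same as cell0; may be absent. At the start every body stands upright in a rack socket, spigot down, turned any way about its axis, the base resting on the socket block (origin 20 mm above the bench).
- cell1_port (a point): mouth of the side port of cell1: a round boss 12 mm across, 3 mm proud of the barrel, at (18, 0, 56) mm in its frame.
- cell1_top (a point): centre of the top face of cell1, 76 mm from its origin.
- cell2: the same as cell0; may be absent. Seated in the trough with the port up, a body's axis is 21 mm above the fold and two flats of its square base lie on the trough's faces.
- cell2_port (a point): mouth of the side port of cell2: a round boss 12 mm across, 3 mm proud of the barrel, at (18, 0, 56) mm in its frame.
- cell2_top (a point): centre of the top face of cell2, 76 mm from its origin.
- cell3: the same as cell0; may be absent.
- cell3_port (a point): mouth of the side port of cell3: a round boss 12 mm across, 3 mm proud of the barrel, at (18, 0, 56) mm in its frame.
- cell3_top (a point): centre of the top face of cell3, 76 mm from its origin.
- vial: white vial with a black cap, 25 x 25 x 55 mm, upright; a bystander. Origin at the centre of its underside.
- jaw_caliper: digital caliper lying flat, 71 x 235 x 17 mm; a bystander. Origin under its middle.
- cutters: side cutters with red handles lying flat, 126 x 49 x 11 mm; a bystander. Origin under their middle.
Mind the look-alikes: they are no part of the job. Leave any green, turquoise or yellow look-alike of the cell3 alone.

How it is judged:
By the outcome, as a careful person would: the job done as asked, in the order asked, and still so for the second after the job is handed in, with the robot touching nothing.
Of cell0, cell1, cell2, cell3 only 3 to 4 are there at a start; the rules pass over those that are not, and their reading is None.
At some moment in a run one of rack may be knocked a few centimetres aside while the robot is not near it.
Once in a run the grip may slacken for a moment while it holds something.
It also fails if it takes over 210 s, if anything falls off the work surface, if the arm or the gripper's body presses on something with over 40 N, if the wrist force passes 120 N, or if a joint passes its speed limit or range.

## Robot

A 7-joint arm with a two-finger parallel gripper is mounted at the origin on a cart in front of the work surface, level with it; the furniture and walls round the work are solid. World frame = base frame: x ahead of the robot, y to its left, z up, the work surface at z = 0. Lengths are in mm, angles in rad, forces in N, time in s.
With the tool pointing down it reaches from about 350 to 900 mm from the base axis. Payload 19.9 kg.
Tool frame: the origin (TCP) lies on the centre line of the jaws, within the pads' length; the fingertips stand ctrl.tip_reach ahead of it and the grasp point (between the pads) lies 11 mm behind it (ctrl.tip_reach is the distance from the TCP to the fingertips, in mm); z points along the fingers, y is the line along which they close (so a half turn about z gives the same grasp; the last joint's range is limited). The gripper opens to 94 mm and grips with 3 to 60 N. Pads are 16 mm wide; open, the fingers measure 119 mm over their backs; the gripper's body (75 mm by 177 mm) begins 78 mm behind the grasp point.
Start: joints at [1.272, 0.417, -0.01, 1.614, 0.005, 1.111, -0.053], TCP at [159.341, -604.326, 213.425] pointing down, gripper open.
Joint ranges: [-2.81, 2.81], [-0.39, 2.02], [-1.27, 1.25], [0.06, 2.57], [-1.19, 4.33], [0.19, 2], [-2.82, 2.82]. Speed limits (rad/s): [1.89, 1.89, 2.39, 2.39, 3.01, 3.01, 3.01].

## Interface

Orientations are given as a rotation vector (axis times angle).
In Python, from cell import ctrl gives the robot as it stands.
- The arm moves only by the shell command python3 -m creep 'ROWS' [FORCE]. ROWS is JSON, a list of rows, each a list of 7 numbers: the turn, a rotation vector about the tool's x, y, z normalised to -1 to 1, where 1 is pi rad, then the shift along the tool's x, y, z normalised to -1 to 1, where 1 is 0.1 m, then the opening, from 0 (shut) to 1 (fully open). In form: [[ax, ay, az, dx, dy, dz, claw], ...]. A call has 1 to 20 rows; each row shifts and turns the commanded pose from where the row before left it, along the tool's axes as they then stand; what a row does not reach is not made up. A row lasts 1/12 s, in which the tool goes at most 41.7 mm and 7.16 degrees, less where a joint would pass 70% of its speed; a pose out of reach is approached as far as the arm can. A call with a number of a shift or a turn outside -1 to 1 is refused whole. A call with a gripper value outside its range is refused whole. The fingers move at their own pace and stop on an object; FORCE is the grip in N (left out, the last holds). Time passes only in rows, so rows that do not move let the fingers close. It gives the time, the measured TCP pose, the force, the opening and the grip force at its end, in the units of the state.
- ctrl.get_obs(): the state, without advancing time (a new reading comes with each control period).
- ctrl.camera(name): name is "scene" or "top" or "wrist"; returns a dict with "frame" (400x640x3 uint8, red, green, blue), "range_z" (400x640 float32, mm along the optical axis (not along the pixel's ray), 0 where there is no reading), "vfov" (degrees; the focal length in pixels is half the picture's height over the tangent of half this angle, whatever the lens; pixels are square), "cx", "cy" (the principal point, pixels), "k1" (the pictures are not rectified: a ray, as slopes to the right and down, at radius r is drawn at 1 + k1 r^2 times it, then the intrinsics apply), "rvec" (rotation vector, rad) and "tvec" (3), from world to camera coordinates, as OpenCV has them; the wrist camera has in their place "T_tool_cam" (4x4, takes a point from camera to tool coordinates, whose origin is the TCP and whose axes are the flange's). Camera axes: x right, y down, z forward; pixel columns grow to the right and rows downward; lengths in mm; the calibration is good to about 2 mm. A picture is of the moment at which its call begins: read the wrist's pose just before it.
- ctrl.close_job(): hands the job in; it is judged then, once.
Trained networks look in a picture, given as the dict that the camera call returned (one of the last four; its "shot" number tells which), for a name from the list of things; names that differ only in an ending like _2 or _b are one class to them, and where a whole thing is asked for, a point or a joint stands for the part that bears it (a point fixed in the world has none). Each returns a list of dicts, best first, with "p" (0 to 1); they miss things now and then, are a little off and sometimes report something else, mostly with a low value. They report only what shows in the picture. A call takes as long as a camera call. They do not tell look-alikes from the thing itself.
- ctrl.find_in(picture, thing): "xyz" ([x, y, z] in mm, in world coordinates, good to about 4 mm: the middle of the surface that is visible of it).
- ctrl.regions_of(picture, thing): "mask" (400x640 bool, what is visible of it).
The state is a dict: "t": time; "joints": joint angles; "dq": joint speeds; "joint_efforts": joint torques, N m; "ee_pos": TCP position; "eef_rot": TCP orientation; "ft_force": force on the tool from outside, world axes, zero at the start; "moment": the same for the moment, N m; "width": opening from 0.0 (shut) to 1.0 (fully open); "grip_force": force on a finger pad.
Only numpy, scipy, OpenCV 4.12 (cv2) and the standard library are available. Lean on these libraries where they do the work, as an engineer would, in place of code of your own. Each camera call takes 0.05 s, during which the arm holds its last target. There are 200 camera calls.

## Working session

There is one attempt and no reset: what is moved stays moved. The work goes in short steps, Python scripts to look and compute and a shell command to move; the robot and the scene stay as the last step left them, time stands still between calls to the robot, and variables do not carry over. Pictures are saved under pics/ and viewed, at most 14 in all, crops included, and the job is handed in when it is done.

```bash
ls; mkdir -p pics; cat > h.py <<'E'
import numpy as np, cv2
from scipy.spatial.transform import Rotation as R
from cell import ctrl
def cam(name):
    o=ctrl.get_obs(); p=ctrl.camera(name)
    if name=='wrist':
        T=np.eye(4);T[:3,:3]=R.from_rotvec(o['eef_rot']).as_matrix();T[:3,3]=o['ee_pos']
        p['W']=T@np.array(p['T_tool_cam'])
    else:
        T=np.eye(4);T[:3,:3]=R.from_rotvec(np.ravel(p['rvec'])).as_matrix();T[:3,3]=np.ravel(p['tvec']);p['W']=np.linalg.inv(T)
    f=200/np.tan(np.radians(p['vfov']/2)); p['K']=np.array([[f,0,p['cx']],[0,f,p['cy']],[0,0,1]])
    return p
def cloud(p):
    v,u=np.mgrid[0:400,0:640].astype(float)
    n=cv2.undistortPoints(np.stack([u.ravel(),v.ravel()],1)[:,None],p['K'],np.array([p['k1'],0,0,0,0.]))[:,0]
    z=p['range_z'].ravel()
    P=np.c_[n*z[:,None],z]@p['W'][:3,:3].T+p['W'][:3,3]
    P[z<=0]=np.nan
    return P.reshape(400,640,3)
def proj(p,X):
    C=np.linalg.inv(p['W']); r=cv2.projectPoints(np.atleast_2d(X).astype(float),cv2.Rodrigues(C[:3,:3])[0],C[:3,3],p['K'],np.array([p['k1'],0,0,0,0.]))
    return r[0][:,0]
def save(p,n,crop=None,s=1):
    f=p['frame'][...,::-1]
    if crop: f=f[crop[1]:crop[3],crop[0]:crop[2]]
    cv2.imwrite('pics/'+n,cv2.resize(f,None,fx=s,fy=s,interpolation=cv2.INTER_CUBIC))
E
python3 - <<'E'
from h import *
np.set_printoptions(precision=1,suppress=True)
o=ctrl.get_obs();print({k:np.round(v,3) for k,v in o.items()},ctrl.tip_reach)
im=[]
for c in('scene','top'):
    p=cam(c);im.append(p['frame'][...,::-1])
    print(c,p['W'][:3,3])
    for t in('cell0','cell0_port','cell0_top','rack','stand','trough_handle','row','vial','jaw_caliper','cutters'):
        r=ctrl.find_in(p,t);print(t,[(np.round(d['xyz']),round(d['p'],2),proj(p,d['xyz'])[0].round()) for d in r][:7])
cv2.imwrite('pics/a.png',im[0]);cv2.imwrite('pics/b.png',im[1])
E
```

```text
pics
{'t': np.float64(0.0), 'joints': array([ 1.3,  0.4, -0. ,  1.6,  0. ,  1.1, -0.1]), 'dq': array([-0., -0., -0.,  0., -0., -0.,  0.]), 'joint_efforts': array([ -0. , -85.1,   0.6, -42.6,  -0. ,   0. ,   0. ]), 'ee_pos': array([ 159.2, -604. ,  212.8]), 'eef_rot': array([-3.1, -0.4,  0. ]), 'ft_force': array([ 0.4, -0.2,  0.6]), 'moment': array([ 0. ,  0.1, -0. ]), 'grip_force': np.float64(0.0), 'width': np.float64(0.999)} 8.0
scene [ -47.4 -978.6  676.4]
cell0 [(array([ 522., -420.,   49.]), 0.81, array([388., 267.])), (array([ 439., -290.,   72.]), 0.74, array([332., 245.])), (array([ 590., -415.,   51.]), 0.67, array([406., 256.])), (array([ 549., -224.,   73.]), 0.66, array([350., 222.])), (array([ 452., -402.,   59.]), 0.57, array([362., 270.])), (array([ 523., -309.,   69.]), 0.54, array([361., 240.]))]
cell0_port []
cell0_top [(array([ 473., -207.,   57.]), 0.51, array([326., 232.]))]
rack [(array([ 506., -278.,    9.]), 0.9, array([349., 254.])), (array([ 525., -311.,   64.]), 0.73, array([362., 241.]))]
stand []
trough_handle [(array([ 524., -310.,   68.]), 0.35, array([3
[... 561 characters left out ...]
-402.,   69.]), 0.47, array([443., 210.]))]
cell0_port []
cell0_top [(array([ 466., -192.,   98.]), 0.63, array([376., 230.]))]
rack [(array([ 501., -247.,   11.]), 0.87, array([388., 222.]))]
stand [(array([537., 112.,  61.]), 0.6, array([270., 210.]))]
trough_handle [(array([545., 114.,  72.]), 0.69, array([269., 206.])), (array([ 530., -299.,   96.]), 0.19, array([411., 208.]))]
row [(array([542., 123.,  69.]), 0.63, array([266., 208.]))]
vial [(array([ 666., -387.,   42.]), 0.42, array([431., 167.]))]
jaw_caliper [(array([544., 114.,  73.]), 0.68, array([269., 207.])), (array([704.,  62.,   9.]), 0.61, array([287., 160.]))]
cutters [(array([367.,  82.,  13.]), 0.83, array([281., 269.]))]
```

```bash
python3 -m creep --help 2>&1 | head -5; python3 -c "
import cv2,numpy as np;cv2.imwrite('pics/ab.png',cv2.resize(np.vstack([cv2.imread('pics/a.png'),cv2.imread('pics/b.png')]),None,fx=.75,fy=.75))"
```

```text
invalid input: not JSON, or not a number
```

View pics/ab.png

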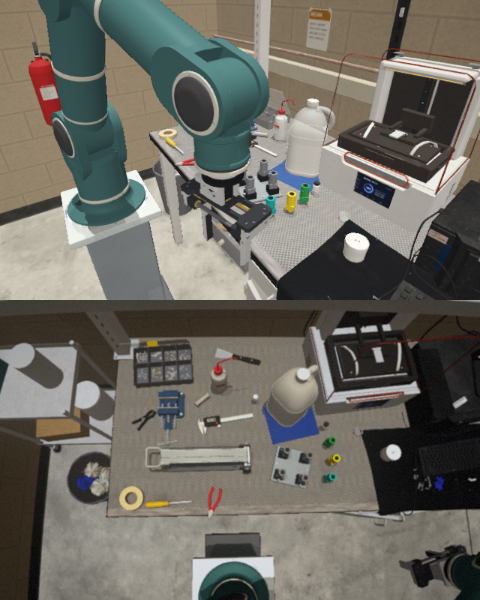

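The picture shows the rack near top-view pixel (388,222) with dark bodies, the trough at about (265,210) with its handle to the left, and cyan, yellow and green look-alikes right of the rack. I'll enlarge the rack and trough and measure them by depth.

```bash
python3 - <<'E'
from h import *
np.set_printoptions(precision=1,suppress=True)
p=cam('top');P=cloud(p)
save(p,'c1.png',(350,180,460,265),6)
np.save('top.npy',P)
x,y,z=P[...,0],P[...,1],P[...,2]
# cell tops
m=((x>400)&(x<620)&(y>-345)&(y<-140)&(z>75)&(z<110)).astype(np.uint8)
n,l,s,c=cv2.connectedComponentsWithStats(m)
for i in range(1,n):
    if s[i,4]>8: q=P[l==i]; print('top',s[i,4],c[i],np.median(q,0),q.min(0),q.max(0))
# rack plate
m=((x>380)&(x<640)&(y>-360)&(y<-140)&(z>5)&(z<16)).astype(np.uint8)
n,l,s,c=cv2.connectedComponentsWithStats(m);i=1+s[1:,4].argmax()
print('plate',cv2.minAreaRect(P[l==i][:,:2].astype(np.float32)))
m=((x>380)&(x<640)&(y>-360)&(y<-140)&(z>27)&(z<40)).astype(np.uint8)
n,l,s,c=cv2.connectedComponentsWithStats(m)
for i in range(1,n):
    if s[i,4]>8: q=P[l==i]; print('blk',s[i,4],c[i],np.median(q,0))
# trough
m=(x>450)&(x<620)&(y>-60)&(y<420)&(z>22)&(z<130)
mm=m.astype(np.uint8);n,l,s,c=cv2.connectedComponentsWithStats(mm);i=1+s[1:,4].argmax()
q=P[l==i];print('trough',cv2.minAreaRect(q[:,:2].astype(np.float32)),q.min(0),q.max(0))
for yy in range(-40,420,20):
    k=q[abs(q[:,1]-yy)<5]
    if len(k)>3:
        b=[round(float(np.median(k[abs(k[:,0]-a)<3][:,2])),0) if (abs(k[:,0]-a)<3).any() else 0 for a in range(490,600,6)]
        print(yy,k[:,0].min().round(),k[:,0].max().round(),b)
f=cv2.resize(p['frame'][190:235,185:345,::-1],None,fx=5,fy=5,interpolation=cv2.INTER_CUBIC);cv2.imwrite('pics/c2.png',f)
E
python3 -c "
import cv2,numpy as np
a=cv2.imread('pics/c1.png');b=cv2.imread('pics/c2.png');print(a.shape,b.shape)
w=800;o=np.zeros((560,800,3),np.uint8);a=cv2.resize(a,(440,340));o[:340,:440]=a;o[340:340+220]=cv2.resize(b,(800,225))[:220];cv2.imwrite('pics/c.png',o)"
```

```text
top 97 [382.1 200.2] [ 553.8 -215.1   95.4] [ 540.6 -229.8   76. ] [ 569.1 -201.6   99.9]
top 106 [412.2 207.4] [ 531.6 -301.8   95.1] [ 517.8 -319.1   77. ] [ 546.6 -287.6   99.7]
top 96 [375.8 230.2] [ 467.2 -192.2   95.3] [ 453.7 -207.7   75.9] [ 481.9 -179.   100.6]
top 105 [406.3 237.6] [ 443.6 -278.4   95.1] [ 431.2 -295.8   77. ] [ 460.2 -264.5  101.9]
plate ((500.81463623046875, -249.69537353515625), (151.60362243652344, 156.48468017578125), 75.34561920166016)
blk 9 [375.3 197.7] [ 573.1 -206.6   35.1]
blk 24 [373.7 206.2] [ 546.3 -200.4   33.9]
blk 53 [404.8 211.9] [ 521.2 -292.    33.1]
blk 20 [381.6 208.9] [ 538.  -226.    33.6]
blk 17 [368.2 227.7] [ 481.5 -180.3   35. ]
blk 37 [370.9 237.2] [ 453.2 -187.2   33. ]
blk 57 [399.  241.4] [ 433.5 -269.7   33.2]
trough ((535.6544189453125, 135.81813049316406), (116.9277572631836, 391.3935546875), 0.06072714552283287) [477.4 -59.9  24.7] [594.3 331.5  90.7]
-40 494.0 589.0 [0, 43.0, 48.0, 0, 74.0, 73.0, 70.0, 61.0, 55.0, 52.0, 59.0, 65.0, 70.0, 74.0, 0, 42.0, 45.0, 0, 0]
-20 517.0 568.0 [0, 0, 0, 0, 78.0, 74.0, 70.0, 62.0, 57.0
[... 1112 characters left out ...]
.0, 77.0, 69.0, 63.0, 66.0, 68.0, 78.0, 84.0, 0, 0, 0, 0, 0, 0]
220 514.0 564.0 [0, 0, 0, 0, 85.0, 84.0, 76.0, 68.0, 65.0, 67.0, 71.0, 78.0, 84.0, 0, 0, 0, 0, 0, 0]
240 510.0 568.0 [0, 0, 0, 78.0, 85.0, 84.0, 78.0, 69.0, 66.0, 67.0, 72.0, 80.0, 85.0, 81.0, 0, 0, 0, 0, 0]
260 507.0 568.0 [0, 0, 0, 79.0, 86.0, 83.0, 77.0, 70.0, 67.0, 69.0, 74.0, 83.0, 86.0, 82.0, 0, 0, 0, 0, 0]
280 499.0 577.0 [0, 81.0, 82.0, 81.0, 0, 0, 0, 0, 0, 0, 0, 0, 0, 82.0, 83.0, 83.0, 0, 0, 0]
300 498.0 578.0 [0, 81.0, 82.0, 0, 0, 0, 0, 0, 0, 0, 0, 0, 0, 0, 83.0, 81.0, 0, 0, 0]
320 499.0 578.0 [0, 0, 84.0, 84.0, 83.0, 82.0, 82.0, 81.0, 83.0, 83.0, 82.0, 84.0, 80.0, 80.0, 83.0, 82.0, 0, 0, 0]
(510, 660, 3) (225, 800, 3)
```

View pics/c.png

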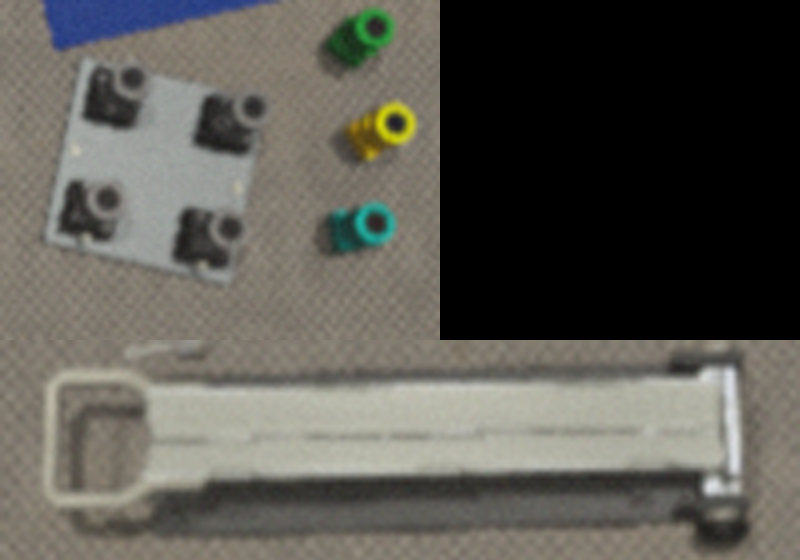

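Top view: four grey bodies stand in the four sockets, at enlarged-crop pixels (133,77), (253,105), (107,198) and (229,228). The green (375,28), yellow (396,122) and cyan (375,222) look-alikes stand on the bench outside the rack and stay there. The trough fold runs along y at x≈540, with the handle at y≈326 and the trough slightly raised. First I'll move over the rack for a wrist picture.

```bash
python3 -m creep '[[0,0,0,0.193,-0.127,-0.05,1],[0,0,0,0.193,-0.127,-0.05,1],[0,0,0,0.193,-0.127,-0.05,1],[0,0,0,0.193,-0.127,-0.05,1],[0,0,0,0.193,-0.127,-0.05,1],[0,0,0,0.193,-0.127,-0.05,1],[0,0,0,0.193,-0.127,-0.05,1],[0,0,0,0.193,-0.127,-0.05,1],[0,0,0,0.193,-0.127,-0.05,1],[0,0,0,0.193,-0.127,-0.05,1],[0,0,0,0.193,-0.127,-0.05,1],[0,0,0,0.193,-0.127,-0.05,1],[0,0,0,0.193,-0.127,-0.05,1],[0,0,0,0.193,-0.127,-0.05,1],[0,0,0,0.193,-0.127,-0.05,1],[0,0,0,0.193,-0.127,-0.05,1],[0,0,0,0.193,-0.127,-0.05,1],[0,0,0,0.193,-0.127,-0.05,1],[0,0,0,0.193,-0.127,-0.05,1],[0,0,0,0,0,0,1]]'
cat >> h.py <<'E'
np.set_printoptions(precision=3,suppress=True)
def go(pos,Rt=None):
    """shift (in tool units, current axes), then turn (units)"""
    o=ctrl.get_obs();Rc=R.from_rotvec(o['eef_rot'])
    print('at',np.round(o['ee_pos'],1),'j',np.round(o['joints'],2),'shift',np.round(Rc.inv().apply(np.array(pos)-o['ee_pos'])/100,3),end=' ')
    if Rt is not None: print('turn',np.round((Rc.inv()*Rt).as_rotvec()/np.pi,4),'shift after turn',np.round(Rt.inv().apply(np.array(pos)-o['ee_pos'])/100,3),end='')
    print()
def tool(yaw,tilt=0):
    """tool down, y axis at azimuth yaw (deg); then tipped about world x by -tilt deg"""
    y=np.radians(yaw);Y=np.array([np.cos(y),np.sin(y),0]);Z=np.array([0,0,-1.]);
    return R.from_euler('x',-tilt,degrees=True)*R.from_matrix(np.c_[np.cross(Y,Z),Y,Z])
E
python3 - <<'E'
from h import *
p=cam('wrist');P=cloud(p);save(p,'d.png');print(p['W'])
o=ctrl.get_obs();print(o['ee_pos'],R.from_rotvec(o['eef_rot']).as_matrix())
for t in('cell0','cell0_port','cell0_top'):
    print(t,[(np.round(d['xyz']),round(d['p'],2),proj(p,d['xyz'])[0].round()) for d in ctrl.find_in(p,t)])
go([538,326,200],tool(90))
T=np.load('top.npy');x,y,z=T[...,0],T[...,1],T[...,2]
for a in range(560,800,20): 
    print(a,[int(np.nan_to_num(np.nanmax(np.where((abs(x-a)<10)&(abs(y-b)<15),z,-1)))) for b in range(-380,400,30)])
E
```

```text
t: 2.82
ee_pos: [455.3, -273.9, 309.4]
eef_rot: [-3.114, -0.412, -0.003]
ft_force: [0.5, 0.0, -1.0]
width: 0.994
grip_force: 0.0
[[   0.259   -0.938   -0.229  521.269]
 [  -0.966   -0.251   -0.063 -254.895]
 [   0.001    0.237   -0.971  482.248]
 [   0.       0.       0.       1.   ]]
[ 453.813 -275.814  308.895] [[ 0.966  0.258  0.001]
 [ 0.258 -0.966  0.   ]
 [ 0.001  0.    -1.   ]]
cell0 [(array([ 553., -216.,   92.]), 0.83, array([292.,  86.])), (array([ 455., -279.,  101.]), 0.82, array([323., 181.])), (array([ 597., -402.,   74.]), 0.77, array([448.,  94.])), (array([ 530., -406.,   74.]), 0.71, array([434., 147.])), (array([ 532., -303.,   98.]), 0.67, array([359., 124.])), (array([ 475., -196.,   96.]), 0.66, array([260., 147.])), (array([ 452., -386.,   71.]), 0.58, array([399., 200.]))]
cell0_port [(array([ 476., -193.,  102.]), 0.67, array([257., 146.]))]
cell0_top [(array([ 471., -198.,   94.]), 0.62, array([261., 150.]))]
at [ 451.8 -278.2  308.3] j [ 0.73  0.18 -0.27  1.72  0.05  1.25 -0.87] shift [ 2.369 -5.625  1.082] turn [-0.     0.    -0.918] shift after turn [-0.8
[... 553 characters left out ...]
 771, 771, 770, 771, 772, 773, 774, 777, 777, 780, 783, 785, 778]
680 [59, 6, 3, 113, 224, 226, 216, 6, 5, 4, 3, 4, 4, 4, 14, 17, 17, 9, 5, 6, 67, 71, 67, 5, 5, 21]
700 [4, 7, 6, 225, 255, 255, 242, 96, 4, 5, 3, 9, 12, 11, 16, 16, 16, 13, 3, 4, 69, 73, 68, 3, 3, 20]
720 [176, 304, 209, 253, 272, 272, 261, 225, 5, 10, 13, 13, 11, 10, 13, 15, 14, 6, 6, 17, 85, 86, 83, 6, 22, 21]
740 [179, 486, 230, 268, 311, 312, 272, 245, 3, 4, 9, 5, 3, 5, 6, 3, 6, 6, 2, 17, 84, 85, 84, 20, 20, 16]
760 [508, 493, 237, 271, 311, 313, 277, 251, 178, 5, 4, 4, 4, 3, 4, 3, 4, 21, 4, 14, 66, 74, 64, 18, 16, 4]
780 [229, 178, -1, 286, 311, 311, 276, 249, 7, 53, 35, 4, 3, 3, 5, 5, 4, 23, 24, 15, 85, 87, 87, 13, 3, 3]
```

View pics/d.png

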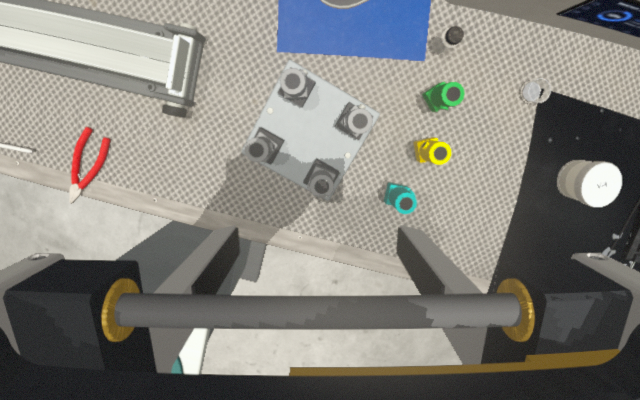

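The wrist view shows all four grey bodies at (295,82), (357,120), (263,148) and (322,182), and the three coloured look-alikes to the right. The ports are not clear yet. Next is the trough handle.

```bash
python3 -m creep '[[0,0,-0.0383,0,0,0,0.4],[0,0,-0.0383,0,0,0,0.4],[0,0,-0.0383,0,0,0,0.4],[0,0,-0.0383,0,0,0,0.4],[0,0,-0.0383,0,0,0,0.4],[0,0,-0.0383,0,0,0,0.4],[0,0,-0.0383,0,0,0,0.4],[0,0,-0.0383,0,0,0,0.4],[0,0,-0.0383,0,0,0,0.4],[0,0,-0.0383,0,0,0,0.4],[0,0,-0.0383,0,0,0,0.4],[0,0,-0.0383,0,0,0,0.4],[0,0,-0.0383,0,0,0,0.4],[0,0,-0.0383,0,0,0,0.4],[0,0,-0.0383,0,0,0,0.4],[0,0,-0.0383,0,0,0,0.4],[0,0,-0.0383,0,0,0,0.4],[0,0,-0.0383,0,0,0,0.4]]' | grep -E "t:|pos|rot"
python3 -m creep '[[0,0,-0.0383,0,0,0,0.4],[0,0,-0.0383,0,0,0,0.4],[0,0,-0.0383,0,0,0,0.4],[0,0,-0.0383,0,0,0,0.4],[0,0,-0.0383,0,0,0,0.4],[0,0,-0.0383,0,0,0,0.4],[0,0,0,0,0,0,0.4]]'| grep -E "t:|pos|rot"
python3 - <<'E'
from h import *
go([538.5,320,180],tool(90.6))
E
```

```text
t: 4.52
ee_pos: [451.6, -278.4, 308.2]
eef_rot: [-1.097, -2.943, 0.0]
t: 5.1
ee_pos: [451.6, -278.5, 308.2]
eef_rot: [0.014, -3.141, -0.0]
at [ 451.6 -278.5  308.2] j [ 0.99  0.21 -0.58  1.71  0.12  1.26  1.97] shift [-0.921  5.977  1.282] turn [ 0.    -0.    -0.001] shift after turn [-0.931  5.975  1.282]
```

```bash
python3 -m creep '[[0,0,0,-0.046,0.299,0.05,0.4],[0,0,0,-0.046,0.299,0.05,0.4],[0,0,0,-0.046,0.299,0.05,0.4],[0,0,0,-0.046,0.299,0.05,0.4],[0,0,0,-0.046,0.299,0.05,0.4],[0,0,0,-0.046,0.299,0.05,0.4],[0,0,0,-0.046,0.299,0.05,0.4],[0,0,0,-0.046,0.299,0.05,0.4],[0,0,0,-0.046,0.299,0.05,0.4],[0,0,0,-0.046,0.299,0.05,0.4],[0,0,0,-0.046,0.299,0.05,0.4],[0,0,0,-0.046,0.299,0.05,0.4],[0,0,0,-0.046,0.299,0.05,0.4],[0,0,0,-0.046,0.299,0.05,0.4],[0,0,0,-0.046,0.299,0.05,0.4],[0,0,0,-0.046,0.299,0.05,0.4],[0,0,0,-0.046,0.299,0.05,0.4],[0,0,0,-0.046,0.299,0.05,0.4],[0,0,0,-0.046,0.299,0.05,0.4],[0,0,0,-0.046,0.299,0.05,0.4]]'| grep -E "t:|pos|rot"
python3 -m creep '[[0,0,0,0,0,0.07,0.4],[0,0,0,0,0,0.07,0.4],[0,0,0,0,0,0.07,0.4],[0,0,0,0,0,0.07,0.4],[0,0,0,0,0,0,0.4]]'| grep -E "t:|pos|rot"
python3 - <<'E'
from h import *
p=cam('wrist');P=cloud(p);save(p,'e.png')
x,y,z=P[...,0],P[...,1],P[...,2]
# handle bar: profile of y for points z 70..95, x 515..562
m=(z>68)&(z<100)&(y>300)&(y<345)&(abs(x-538)<25)
q=P[m];print('bar',len(q),np.median(q,0),np.percentile(q,[2,98],axis=0))
m=(z>68)&(z<100)&(y>280)&(y<345)&(abs(x-538)<50);q=P[m];print('handle x',np.percentile(q[:,0],[1,99]))
p=cam('top');P=cloud(p);q=P.reshape(-1,3);q=q[(abs(q[:,0]-538)<70)&(q[:,1]>-75)&(q[:,1]<-40)&(q[:,2]>70)&(q[:,2]<90)];print('stop',len(q),np.percentile(q,[3,50,97],axis=0))
go([538.5,326,66],tool(90.6))
E
```

```text
t: 6.77
ee_pos: [542.5, 321.4, 207.7]
eef_rot: [-0.003, -3.141, 0.001]
t: 7.18
ee_pos: [542.1, 319.0, 179.0]
eef_rot: [0.002, -3.14, 0.002]
bar 651 [536.716 327.544  84.565] [[514.14  322.517  81.107]
 [561.732 332.174  86.327]]
handle x [499.777 580.545]
stop 94 [[513.634 -71.167  70.608]
 [539.902 -65.308  74.283]
 [569.292 -42.25   78.301]]
at [542.3 319.9 180.5] j [-0.03  0.57 -0.77  1.61  0.43  1.13  0.66] shift [0.038 0.062 1.145] turn [-0.    -0.    -0.003] shift after turn [0.038 0.062 1.145]
```

View pics/e.png

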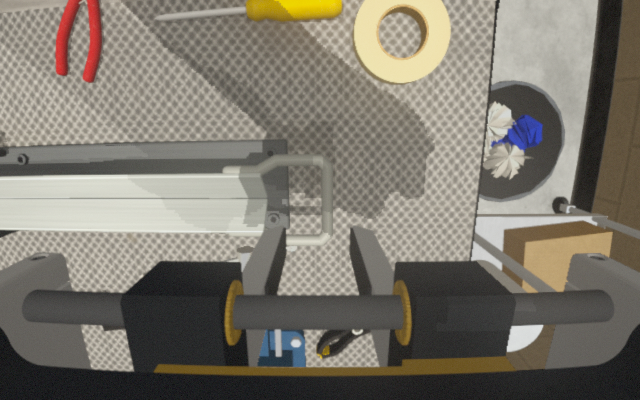

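The handle bar spans (330,160) to (330,240), lying along x at y≈327.4, with its top at z≈85. I'll descend, grip and raise it.

```bash
python3 -m creep '[[0,0,0,0.025,0.075,0.1,0.4],[0,0,0,0,0,0.2,0.4],[0,0,0,0,0,0.2,0.4],[0,0,0,0,0,0.2,0.4],[0,0,0,0,0,0.2,0.4],[0,0,0,0,0,0.2,0.4],[0,0,0,0,0,0.02,0.4],[0,0,0,0,0,0,0.4],[0,0,0,0,0,0,0],[0,0,0,0,0,0,0],[0,0,0,0,0,0,0],[0,0,0,0,0,0,0],[0,0,0,0,0,0,0],[0,0,0,0,0,0,0],[0,0,0,0,0,0,0]]' 25
python3 - <<'E'
from h import *
# arc of the bar: hinge at row z-16
H=np.array([-63.,34.]) # y,z hinge
b=np.array([327.4,79.]);d=b-H;r=np.hypot(*d);a0=np.arctan2(d[1],d[0]);lev=np.arctan2(28,390);print(r,a0-lev)
prev=b
for t in np.linspace(a0,lev+.45,13)[1:]:
    n=H+r*np.array([np.cos(t),np.sin(t)]);print((n-prev).round(1),(n-b).round(1),round(t-lev,3));prev=n
E
```

```text
t: 8.53
ee_pos: [539.9, 327.0, 68.6]
eef_rot: [-0.005, 3.141, -0.003]
ft_force: [-0.3, -6.7, 2.6]
width: 0.096
grip_force: 25.0
392.9849360980647 0.04308803892980073
[-1.8 13.2] [-1.8 13.2] 0.077
[-2.2 13.1] [-3.9 26.4] 0.111
[-2.6 13.1] [-6.6 39.4] 0.145
[-3.1 13. ] [-9.7 52.4] 0.179
[-3.5 12.9] [-13.2  65.2] 0.213
[-4.  12.7] [-17.1  78. ] 0.247
[-4.4 12.6] [-21.5  90.5] 0.28
[-4.8 12.4] [-26.3 103. ] 0.314
[-5.2 12.3] [-31.6 115.2] 0.348
[-5.6 12.1] [-37.2 127.3] 0.382
[-6.  11.9] [-43.2 139.2] 0.416
[-6.4 11.7] [-49.7 150.8] 0.45
```

```bash
python3 -m creep '[[0,0,0,0,-0.008,-0.066,0],[0,0,0,0,-0.01,-0.066,0],[0,0,0,0,-0.011,-0.066,0],[0,0,0,0,-0.011,-0.066,0],[0,0,0,0,-0.013,-0.066,0],[0,0,0,0,-0.013,-0.066,0],[0,0,0,0,-0.015,-0.065,0],[0,0,0,0,-0.016,-0.065,0],[0,0,0,0,-0.017,-0.065,0],[0,0,0,0,-0.018,-0.064,0],[0,0,0,0,-0.02,-0.064,0],[0,0,0,0,-0.02,-0.064,0],[0,0,0,0,-0.022,-0.063,0],[0,0,0,0,-0.022,-0.063,0]]'
python3 -m creep '[[0,0,0,0,-0.024,-0.062,0],[0,0,0,0,-0.024,-0.062,0],[0,0,0,0,-0.026,-0.062,0],[0,0,0,0,-0.026,-0.062,0],[0,0,0,0,-0.028,-0.061,0],[0,0,0,0,-0.028,-0.061,0],[0,0,0,0,-0.03,-0.06,0],[0,0,0,0,-0.03,-0.06,0],[0,0,0,0,-0.031,-0.059,0],[0,0,0,0,0,0,0],[0,0,0,0,0,0,0]]'
```

```text
t: 9.7
ee_pos: [540.0, 305.7, 159.5]
eef_rot: [-0.005, 3.141, -0.001]
ft_force: [5.7, -2.7, -9.2]
width: 0.097
grip_force: 25.0
t: 10.62
ee_pos: [540.3, 280.8, 214.9]
eef_rot: [-0.004, 3.14, -0.002]
ft_force: [2.2, -6.9, -0.5]
width: 0.096
grip_force: 25.0
```

```bash
python3 -m creep '[[0,0,0,0,-0.02,-0.035,0],[0,0,0,0,-0.02,-0.035,0],[0,0,0,0,0,0,0]]'; python3 -m creep '[[0,0,0,0,-0.02,-0.035,0],[0,0,0,0,-0.02,-0.035,0],[0,0,0,0,0,0,0]]'
```

```text
t: 10.87
ee_pos: [540.0, 277.5, 221.6]
eef_rot: [-0.005, 3.141, -0.0]
ft_force: [2.5, -2.7, -3.1]
width: 0.098
grip_force: 25.0
t: 11.12
ee_pos: [537.4, 277.2, 227.6]
eef_rot: [0.012, -3.139, -0.007]
ft_force: [-3.7, 17.8, -17.1]
width: 0.096
grip_force: 25.0
```

The force rose at the upper stop. Now I'll release, rise clear and measure the raised trough.

```bash
python3 -m creep '[[0,0,0,0,0.02,0.03,0.4],[0,0,0,0,0,0,0.4],[0,0,0,0,0,0,0.4],[0,0,0,0,0,0,0.4],[0,0,0,0,0,-0.1,0.4],[0,0,0,0,0,-0.2,0.4],[0,0,0,0,0,-0.3,0.4],[0,0,0,0,-0.2,-0.3,0.4],[0,0,0,0,-0.3,-0.1,0.4],[0,0,0,0,-0.3,0,0.4],[0,0,0,0,-0.3,0,0.4],[0,0,0,0,-0.3,0,0.4],[0,0,0,0,-0.3,0,0.4],[0,0,0,0,-0.3,0,0.4],[0,0,0,0,-0.3,0,0.4],[0,0,0,0,-0.3,0,0.4],[0,0,0,0,-0.3,0,0.4],[0,0,0,0,-0.3,0,0.4],[0,0,0,0,-0.3,0,0.4],[0,0,0,0,-0.3,0,0.4]]'
python3 -m creep '[[0,0,0,0.02,-0.3,0.06,0.6],[0,0,0,0.04,-0.3,0.06,0.6],[0,0,0,0.04,-0.3,0.06,0.6],[0,0,0,0.04,-0.3,0.06,0.6],[0,0,0,0.04,-0.3,0.06,0.6],[0,0,0,0.04,-0.3,0.06,0.6],[0,0,0,0.04,-0.3,0.06,0.6],[0,0,0,0,0,0,0.6],[0,0,0,0,0,0,0.6],[0,0,0,0,0,0,0.6]]'
python3 - <<'E'
from h import *
p=cam('top');P=cloud(p).reshape(-1,3);np.save('top.npy',P.reshape(400,640,3))
q=P[(abs(P[:,0]-540)<32)&(P[:,1]>-60)&(P[:,1]<245)&(P[:,2]>40)&(P[:,2]<260)]
# fold: per y-bin, V fit
rows=[]
for yy in range(-50,240,10):
    k=q[abs(q[:,1]-yy)<6]; k=k[abs(k[:,0]-540)<24]
    if len(k)<8: continue
    rows.append([yy,(np.percentile(k[:,0],2)+np.percentile(k[:,0],98))/2,np.percentile(k[:,2],4)])
rows=np.array(rows);g=np.polyfit(rows[:,0],rows[:,2],1);print('slope',np.arctan(g[0]),g,'res',(rows[:,2]-np.polyval(g,rows[:,0])).round(1))
# plane fits of both faces
from scipy.optimize import least_squares
def f(v): # fold z=c+t*y, x=a+b*y, V: height*cos = |dx|
    x0=v[0]+v[1]*q[:,1];return ((q[:,2]-(v[2]+v[3]*q[:,1]))-abs(q[:,0]-x0)/np.cos(np.arctan(v[3])))
s=least_squares(f,[541,-.01,60,.45],loss='soft_l1',f_scale=2);print('V',s.x,'tilt',np.arctan(s.x[3]),'med',np.median(abs(s.fun)),len(q))
b=P[(abs(P[:,0]-540)<25)&(P[:,1]>262)&(P[:,1]<300)&(P[:,2]>200)];print('bar',len(b),np.median(b,0))
p=cam('wrist');P=cloud(p);save(p,'f.png')
for t in('cell0_port','cell0_top'):
    print(t,[(np.round(d['xyz']),round(d['p'],2),proj(p,d['xyz'])[0].round()) for d in ctrl.find_in(p,t)])
np.save('w.npy',P)
print(ctrl.get_obs()['joints'])
E
```

```text
t: 12.78
ee_pos: [541.0, -105.5, 326.5]
eef_rot: [-0.006, 3.141, -0.001]
ft_force: [-0.4, 0.1, 0.8]
width: 0.403
grip_force: 0.0
t: 13.62
ee_pos: [516.4, -313.4, 284.0]
eef_rot: [-0.007, 3.141, 0.0]
ft_force: [0.2, 0.9, 0.8]
width: 0.598
grip_force: 0.0
slope 0.44210685625665747 [ 0.473 82.763] res [-0.9  1.5 -1.  -0.6 -1.3 -0.7  0.8 -0.7 -0.2 -1.   0.2  1.5  0.3 -0.1
  0.3 -0.1  3.5  2.  -0.4 -0.1  1.7  0.3  1.  -0.3 -2.6 -4.4  1.   0.6
 -0.5]
V [542.439  -0.012  81.341   0.479] tilt 0.44631839172875387 med 1.45566559408135 2172
bar 83 [540.704 275.509 232.877]
cell0_port [(array([ 472., -197.,  103.]), 0.68, array([423., 145.]))]
cell0_top [(array([ 464., -200.,   91.]), 0.79, array([417., 137.]))]
[ 0.956  0.381 -0.61   1.567  0.226  1.263  1.888]
```

View pics/f.png

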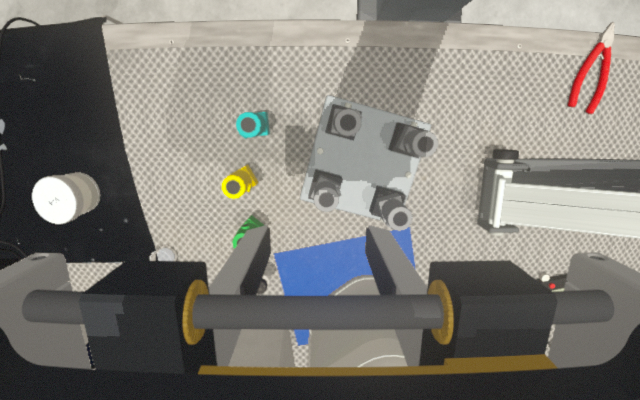

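The wrist view shows the bodies at (345,122), (420,143), (326,196) and (398,212); the trough reads 0.446 rad, so it is at its stop. I'll enlarge this to see the ports.

```bash
python3 -c "
import cv2
f=cv2.imread('pics/f.png')[88:238,300:450];f=cv2.resize(f,(600,600),interpolation=cv2.INTER_CUBIC);f=cv2.convertScaleAbs(f,alpha=1.5,beta=20);cv2.imwrite('pics/g.png',f)"
```

```text
(no output)
```

View pics/g.png

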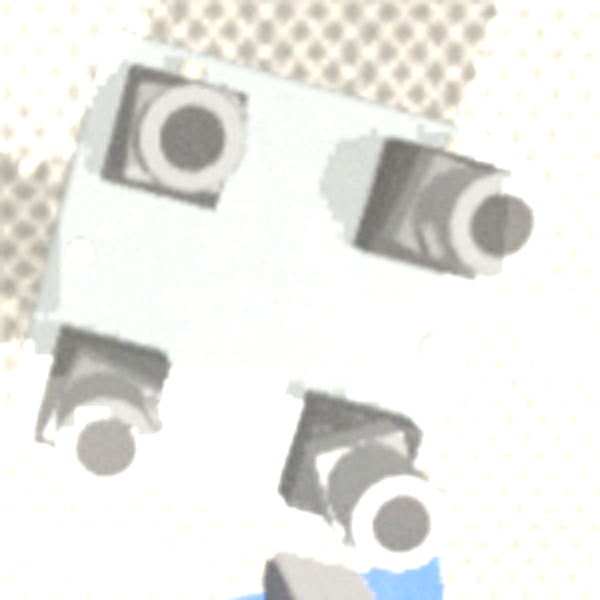

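```bash
python3 -m creep '[[0,0,0,-0.04,0.06,0.14,0.6],[0,0,0,-0.04,0.06,0.14,0.6],[0,0,0,-0.04,0.06,0.14,0.6],[0,0,0,-0.04,0.06,0.14,0.6],[0,0,0,-0.04,0.06,0.14,0.6],[0,0,0,-0.04,0.06,0.14,0.6],[0,0,0,-0.04,0.06,0.14,0.6],[0,0,0,-0.04,0.06,0.14,0.6],[0,0,0,-0.04,0.06,0.14,0.6],[0,0,0,-0.04,0.06,0.14,0.6],[0,0,0,0,0,0,0.6],[0,0,0,0,0,0,0.6],[0,0,0,0,0,0,0.6]]'
cat >> h.py <<'E'
def axes(P,c0=None):
    """cell tops in cloud P -> circle centres (fit on flat ring, z 88..104)"""
    x,y,z=P[...,0],P[...,1],P[...,2]
    m=((x>380)&(x<640)&(y>-360)&(y<-120)&(z>90)&(z<104)).astype(np.uint8)
    n,l,s,c=cv2.connectedComponentsWithStats(m);out=[]
    for i in range(1,n):
        if s[i,4]<60: continue
        q=P[l==i];(cc,r)=cv2.minEnclosingCircle(q[:,:2].astype(np.float32));out.append((np.array(cc),r,np.median(q[:,2]),s[i,4]))
    return out
def ports(P,ax):
    x,y,z=P[...,0],P[...,1],P[...,2]
    for c in ax:
        dx,dy=x-c[0],y-c[1];r=np.hypot(dx,dy);a=np.degrees(np.arctan2(dy,dx))
        m=(z>66)&(z<87)&(r<30)&(r>10)
        h=[(b,int((m&(abs((a-b+180)%360-180)<10)).sum()),round(float(np.nanpercentile(r[m&(abs((a-b+180)%360-180)<10)],85)),1) if (m&(abs((a-b+180)%360-180)<10)).sum()>4 else 0) for b in range(-180,180,20)]
        m=(z>44)&(z<58)&(r<26)&(r>15)
        k=a[m&(r>18.5)];print(np.round(c,1),[t for t in h if t[1]>4],'corner mod90',len(k),np.degrees(np.angle(np.mean(np.exp(4j*np.radians(k)))))/4 if len(k) else None)
E
python3 - <<'E'
from h import *
p=cam('wrist');P=cloud(p);np.save('w2.npy',P);save(p,'i.png',(130,80,530,380),2)
A=axes(P);print(A);ports(P,[a[0] for a in A])
for t in('cell0_port',):
    print(t,[(np.round(d['xyz']),round(d['p'],2),proj(p,d['xyz'])[0].round()) for d in ctrl.find_in(p,t)])
E
```

```text
t: 14.9
ee_pos: [556.0, -254.2, 143.7]
eef_rot: [-0.006, 3.141, -0.0]
ft_force: [-0.2, -0.5, -0.5]
width: 0.598
grip_force: 0.0
[(array([ 448.281, -279.54 ]), 14.978377342224121, np.float64(97.48159363151962), np.int32(1741)), (array([ 470.966, -192.993]), 15.137630462646484, np.float64(97.32439009706184), np.int32(1654)), (array([ 534.893, -302.323]), 14.962069511413574, np.float64(97.40811468667945), np.int32(1385)), (array([ 557.502, -215.461]), 14.868528366088867, np.float64(97.22039135054874), np.int32(1057))]
[ 448.3 -279.5] [(-20, 13, 14.6), (0, 24, 14.8), (20, 27, 14.7), (40, 29, 14.5), (60, 24, 14.6), (80, 16, 14.7), (100, 23, 17.0), (120, 42, 17.6), (140, 14, 17.4)] corner mod90 34 36.59082626823957
[ 471. -193.] [(-140, 14, 14.4), (-120, 25, 14.9), (-100, 31, 14.7), (-80, 61, 17.6), (-60, 69, 17.7), (-40, 31, 16.6), (-20, 20, 14.9), (0, 8, 14.9)] corner mod90 54 22.60390041536648
[ 534.9 -302.3] [(-180, 26, 14.6), (-160, 9, 14.5), (60, 8, 15.0), (80, 16, 15.3), (100, 54, 18.1), (120, 64, 18.0), (140, 45, 14.6), (160, 36, 14.6)] corner mod90 46 19.071979027594015
[ 557.5 -215.5] [(-180, 40, 14.4), (-160, 44, 14.5), (-140, 49, 14.4), (-120, 39, 14.5), (-100, 27, 14.6), (-80, 12, 14.8), (-40, 13, 18.3), (140, 10, 14.5), (160, 32, 14.5)] corner mod90 38 -27.633938329035807
cell0_port [(array([ 475., -195.,  100.]), 0.8, array([408., 103.])), (array([ 527., -300.,   98.]), 0.55, array([250., 180.]))]
```

View pics/i.png

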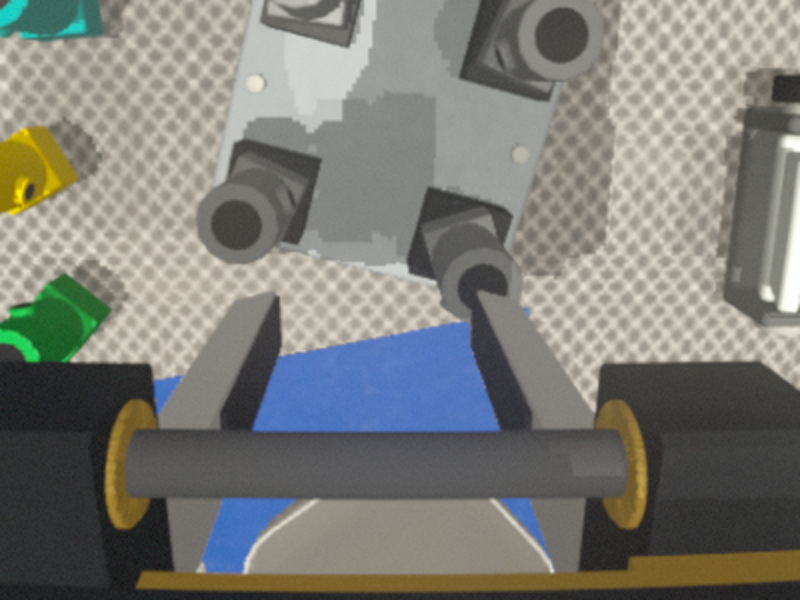

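By depth, the ports show as ~18 mm radius bumps at z≈76: body A (448,-280) at azimuth 125°, B (471,-193) at -67°, C (535,-302) at 109° and D (557,-215) at -29°. These agree with the base corners. I'll pick B first.

```bash
python3 -m creep '[[0,0,0.0372,0,0,0,0.55],[0,0,0.0372,0,0,0,0.55],[0,0,0.0372,0,0,0,0.55],[0,0,0.0372,0,0,0,0.55],[0,0,0.0372,0,0,0,0.55],[0,0,0.0372,0,0,0,0.55],[0,0,0.0372,0,0,0,0.55],[0,0,0.0372,0,0,0,0.55],[0,0,0.0372,0,0,0,0.55],[0,0,0.0372,0,0,0,0.55],[0,0,0,0,0,0,0.55],[0,0,0,0,0,0,0.55]]'|head -3
python3 - <<'E'
from h import *
go([469.5,-193,71],tool(23))
E
```

```text
t: 16.0
ee_pos: [556.0, -254.1, 143.8]
eef_rot: [1.723, 2.626, -0.0]
at [ 556.  -254.1  143.8] j [ 0.63  0.48 -0.33  1.71  0.18  0.98  0.64] shift [ 0.906 -0.55   0.727] turn [0.    0.    0.003] shift after turn [ 0.901 -0.557  0.728]
```

```bash
python3 -m creep '[[0,0,0.003,0.15,-0.09,0,0.5],[0,0,0,0.15,-0.09,0,0.5],[0,0,0,0.15,-0.09,0,0.5],[0,0,0,0.15,-0.09,0,0.5],[0,0,0,0.15,-0.09,0,0.5],[0,0,0,0.15,-0.103,0,0.5],[0,0,0,0,0,0,0.5],[0,0,0,0,0,0,0.5],[0,0,0,0,0,0.12,0.5],[0,0,0,0,0,0.12,0.5],[0,0,0,0,0,0.12,0.5],[0,0,0,0,0,0.12,0.5],[0,0,0,0,0,0.12,0.5],[0,0,0,0,0,0.12,0.5],[0,0,0,0,0,0,0.5],[0,0,0,0,0,0,0.5]]'
python3 -m creep '[[0,0,0,0,0,0,0],[0,0,0,0,0,0,0],[0,0,0,0,0,0,0],[0,0,0,0,0,0,0],[0,0,0,0,0,0,0],[0,0,0,0,0,0,0]]' 40
```

```text
t: 17.33
ee_pos: [470.0, -192.5, 70.9]
eef_rot: [-1.738, -2.615, -0.0]
ft_force: [0.2, 0.4, 1.2]
width: 0.499
grip_force: 0.0
t: 17.83
ee_pos: [470.3, -192.5, 71.8]
eef_rot: [1.74, 2.615, 0.0]
ft_force: [-0.8, -0.2, 6.7]
width: 0.314
grip_force: 40.0
```

```bash
python3 -m creep '[[0,0,0,0,0,-0.03,0],[0,0,0,0,0,-0.03,0],[0,0,0,0,0,-0.04,0],[0,0,0,0,0,-0.06,0],[0,0,0,0,0,-0.1,0],[0,0,0,0,0,-0.25,0],[0,0,0,0,0,-0.25,0],[0,0,0,0,0,-0.25,0],[0,0,0,0,0,-0.25,0],[0,0,0,0,0,-0.25,0],[0,0,0,0,0,-0.25,0],[0,0,0,0,0,0,0],[0,0,0,0,0,0,0]]'
cat >> h.py <<'E'
TI=.447;r0=np.array([543.2,-71,47.5]);ey=np.array([-.012,np.cos(TI),np.sin(TI)]);ey/=np.linalg.norm(ey)
ex=np.array([1,.012,0]);ex/=np.linalg.norm(ex);ez=np.cross(ex,ey)
def place(yb,a,h=21.,sg=62.):
    """tcp pose: base underside (s=14) axis point at (0,yb,h) in row frame, cell tipped up by a deg from fold; grasp at s=sg"""
    a=np.radians(a);A=np.cos(a)*ey+np.sin(a)*ez  # cell axis foot->top
    Y=ex;Z=-A;X=np.cross(Y,Z);Rt=R.from_matrix(np.c_[X,Y,Z])
    g=r0+ey*yb+ez*h+(sg-14)*A
    return g+11*Z,Rt,A
E
python3 - <<'E'
from h import *
for a in(25,30):
    t,Rt,A=place(40,a);print(t,A);go(t,Rt);go(t+60*A*0+[0,0,80],tool(-.7))
E
```

```text
t: 18.92
ee_pos: [470.2, -192.5, 249.0]
eef_rot: [1.739, 2.613, 0.0]
ft_force: [-0.2, -0.6, -0.8]
width: 0.313
grip_force: 40.0
[542.508 -20.531 112.321] [-0.009  0.635  0.773]
at [ 470.2 -192.5  249. ] j [ 0.66  0.19 -0.38  1.85  0.08  1.11  0.65] shift [1.31  1.329 1.366] turn [ 0.043 -0.216  0.117] shift after turn [ 2.19   0.743 -0.029]
at [ 470.2 -192.5  249. ] j [ 0.66  0.19 -0.38  1.85  0.08  1.11  0.65] shift [1.309 1.33  0.566] turn [0.001 0.001 0.13 ] shift after turn [1.729 0.702 0.567]
[542.54  -23.112 114.259] [-0.008  0.565  0.825]
at [ 470.2 -192.5  249. ] j [ 0.66  0.19 -0.38  1.85  0.08  1.11  0.65] shift [1.286 1.319 1.347] turn [ 0.037 -0.188  0.118] shift after turn [2.152 0.743 0.16 ]
at [ 470.2 -192.5  249. ] j [ 0.66  0.19 -0.38  1.85  0.08  1.11  0.65] shift [1.285 1.32  0.547] turn [0.001 0.001 0.13 ] shift after turn [1.703 0.702 0.547]
```

```bash
python3 -m creep '[[0,0,0.026,0,0,0,0],[0,0,0.026,0,0,0,0],[0,0,0.026,0,0,0,0],[0,0,0.026,0,0,0,0],[0,0,0.026,0,0,0,0],[0,-0.025,0,0,0,0,0],[0,-0.025,0,0,0,0,0],[0,-0.025,0,0,0,0,0],[0,-0.025,0,0,0,0,0],[0,-0.025,0,0,0,0,0],[0,-0.025,0,0,0,0,0],[0,-0.025,0,0,0,0,0],[0,-0.025,0,0,0,0,0],[0,0,0,0,0,0,0],[0,0,0,0,0,0,0]]'
python3 - <<'E'
from h import *
t,Rt,A=place(40,28);go(t,Rt);go(t+50*ez,Rt);print(Rt.inv().apply(-50*ez)/100)
E
```

```text
t: 20.17
ee_pos: [469.6, -191.6, 246.2]
eef_rot: [1.873, 1.856, -0.609]
ft_force: [0.5, -0.2, 0.3]
width: 0.311
grip_force: 40.0
at [ 469.6 -191.6  246.2] j [ 0.27  0.2  -0.38  2.    0.77  1.17 -0.5 ] shift [2.156 0.716 0.076] turn [-0.005 -0.003 -0.005] shift after turn [2.145 0.75  0.068]
at [ 469.6 -191.6  246.2] j [ 0.27  0.2  -0.38  2.    0.77  1.17 -0.5 ] shift [ 1.717  0.72  -0.163] turn [-0.005 -0.003 -0.005] shift after turn [ 1.703  0.75  -0.166]
[ 0.441 -0.     0.235]
```

```bash
python3 -m creep '[[-0.005,-0.003,-0.005,0,0,0,0],[0,0,0,0.171,0.075,-0.017,0],[0,0,0,0.171,0.075,-0.017,0],[0,0,0,0.171,0.075,-0.017,0],[0,0,0,0.171,0.075,-0.017,0],[0,0,0,0.171,0.075,-0.017,0],[0,0,0,0.171,0.075,-0.017,0],[0,0,0,0.171,0.075,-0.017,0],[0,0,0,0.171,0.075,-0.017,0],[0,0,0,0.171,0.075,-0.017,0],[0,0,0,0.171,0.075,-0.017,0],[0,0,0,0,0,0,0],[0,0,0,0,0,0,0]]'
python3 - <<'E'
from h import *
t,Rt,A=place(40,28);go(t,Rt)
p=cam('top');P=cloud(p);save(p,'j0.png',(270,170,370,245),6)
# cell seen by top camera: points well above the trough
x,y,z=P[...,0],P[...,1],P[...,2]
p=cam('scene');save(p,'j1.png',(270,130,420,280),4)
E
python3 -c "
import cv2,numpy as np
a=cv2.imread('pics/j0.png');b=cv2.imread('pics/j1.png');a=cv2.resize(a,(400,300));b=cv2.resize(b,(400,400));o=np.zeros((400,800,3),np.uint8);o[:300,:400]=a;o[:,400:]=b;cv2.imwrite('pics/j.png',o)"
```

```text
t: 21.25
ee_pos: [543.7, -44.6, 159.0]
eef_rot: [1.845, 1.863, -0.606]
ft_force: [-0.7, -0.7, -0.8]
width: 0.313
grip_force: 40.0
at [543.7 -44.6 159. ] j [ 0.03  0.48 -0.44  1.86  0.83  1.27 -0.83] shift [ 0.452 -0.01   0.232] turn [ 0.     0.001 -0.001] shift after turn [ 0.452 -0.009  0.233]
```

View pics/j.png

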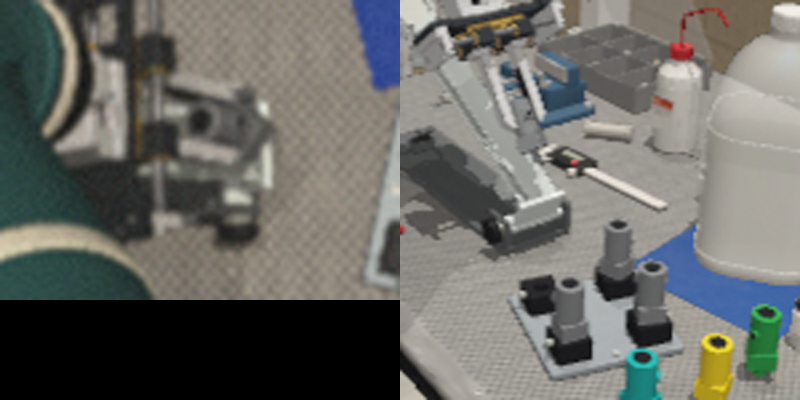

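The top crop shows the body held over the trough with its port (200,120) facing up. The scene crop shows one empty socket at (540,290). Lowering it in.

```bash
python3 -m creep '[[0,0,0,0.07,-0.001,0.036,0],[0,0,0,0.07,-0.001,0.036,0],[0,0,0,0.07,-0.001,0.036,0],[0,0,0,0.07,-0.001,0.036,0],[0,0,0,0.07,-0.001,0.036,0],[0,0,0,0.06,-0.001,0.032,0],[0,0,0,0,0,0,0],[0,0,0,0,0,0,0]]'
```

```text
t: 22.02
ee_pos: [542.9, -23.6, 117.5]
eef_rot: [1.844, 1.863, -0.606]
ft_force: [-0.2, -0.1, -0.5]
width: 0.315
grip_force: 40.0
```

```bash
python3 -m creep '[[0,0,0,0.018,0,0.009,0],[0,0,0,0,0,0,0]]'|grep -E "pos|ft"; python3 -m creep '[[0,0,0,0.018,0,0.009,0],[0,0,0,0,0,0,0]]'|grep -E "pos|ft";python3 -m creep '[[0,0,0,0.018,0,0.009,0],[0,0,0,0,0,0,0]]'|grep -E "pos|ft"
```

```text
ee_pos: [543.1, -22.9, 116.1]
ft_force: [-0.3, 0.4, -0.6]
ee_pos: [543.1, -21.9, 114.2]
ft_force: [-0.2, 1.6, -0.7]
ee_pos: [543.6, -21.3, 112.8]
ft_force: [4.0, -2.0, 1.6]
```

```bash
python3 -m creep '[[0,0,0,0,0,0,0.5],[0,0,0,0,0,0,0.5],[0,0,0,0,0,0,0.5],[0,0,0,0,0,0,0.5],[0,0,0,-0.1,0,-0.15,0.5],[0,0,0,-0.15,0,-0.2,0.5],[0,0,0,-0.2,0,-0.2,0.5],[0,0,0,-0.2,0,-0.2,0.5],[0,0,0,-0.2,0,-0.2,0.5],[0,0,0,-0.2,0,-0.2,0.5],[0,0,0,-0.2,0,-0.2,0.5],[0,0,0,0,0,0,0.5],[0,0,0,0,0,0,0.5]]'|head -5
cat >> h.py <<'E'
def row(P,n=1):
    """points of cells in row frame: per y bin, top height above fold near centre, and position of the port boss"""
    q=(P.reshape(-1,3)-r0)@np.c_[ex,ey,ez];q=q[(abs(q[:,0])<25)&(q[:,1]>-5)&(q[:,1]<340)&(q[:,2]>-6)&(q[:,2]<60)]
    print('row',[(b,round(float(np.percentile(k[:,2],90)),1)) for b in range(4,330,6) for k in [q[(abs(q[:,1]-b)<3)&(abs(q[:,0])<5)]] if len(k)>2 and np.percentile(k[:,2],90)>15])
    k=q[(q[:,2]>37.3)&(q[:,1]<320)];print('boss',len(k),[(np.median(k[abs(k[:,1]-c)<25],0).round(1),int((abs(k[:,1]-c)<25).sum())) for c in (56,132,208,284) if (abs(k[:,1]-c)<25).sum()>1])
E
python3 - <<'E'
from h import *
p=cam('top');P=cloud(p);row(P)
p=cam('wrist');P=cloud(p);row(P);save(p,'k.png')
go([555.5,-215.5,150],tool(61))
E
```

```text
t: 23.6
ee_pos: [542.9, -41.2, 296.5]
eef_rot: [1.845, 1.86, -0.603]
ft_force: [1.0, 0.0, -0.7]
width: 0.503
row [(4, 27.2), (16, 41.3), (22, 40.7), (28, 42.9), (64, 36.2), (70, 36.6), (76, 33.6)]
boss 23 [(array([-5.2, 54.3, 37.8]), 8)]
row [(22, 42.5), (28, 42.4), (34, 42.6), (40, 40.5), (46, 37.2), (52, 37.7), (58, 41.3), (64, 40.8), (70, 37.5), (76, 37.0), (82, 34.4)]
boss 292 [(array([ 2.1, 58.9, 39.9]), 218)]
at [542.3 -41.1 294.5] j [ 0.06  0.32 -0.48  1.74  0.73  1.45 -0.63] shift [-0.541  0.111  2.201] turn [-0.106  0.184 -0.324] shift after turn [-0.961 -1.461  1.445]
```

View pics/k.png

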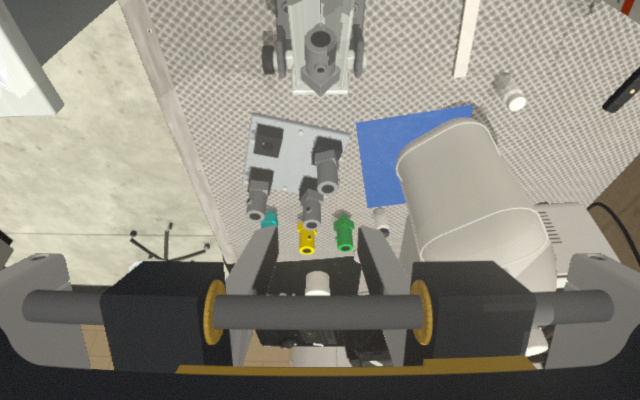

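The wrist view shows body B seated in the trough at (320,65), spigot towards the stop with its port up at (320,70). Next is body D at (328,170).

```bash
python3 -m creep '[[-0.0106,0.0184,-0.0324,0,0,0,0.5],[-0.0106,0.0184,-0.0324,0,0,0,0.5],[-0.0106,0.0184,-0.0324,0,0,0,0.5],[-0.0106,0.0184,-0.0324,0,0,0,0.5],[-0.0106,0.0184,-0.0324,0,0,0,0.5],[-0.0106,0.0184,-0.0324,0,0,0,0.5],[-0.0106,0.0184,-0.0324,0,0,0,0.5],[-0.0106,0.0184,-0.0324,0,0,0,0.5],[-0.0106,0.0184,-0.0324,0,0,0,0.5],[-0.0106,0.0184,-0.0324,0,0,0,0.5],[0,0,0,-0.1,-0.146,0.12,0.5],[0,0,0,-0.1,-0.146,0.12,0.5],[0,0,0,-0.1,-0.146,0.12,0.5],[0,0,0,-0.1,-0.146,0.12,0.5],[0,0,0,-0.1,-0.146,0.12,0.5],[0,0,0,-0.1,-0.146,0.12,0.5],[0,0,0,-0.1,-0.146,0.12,0.5],[0,0,0,-0.1,-0.146,0.12,0.5],[0,0,0,-0.1,-0.146,0.12,0.5],[0,0,0,-0.06,-0.146,0.12,0.5]]'|head -3
python3 -m creep '[[0,0,0,0,0,0,0.5],[0,0,0,0,0,0,0.5],[0,0,0,0,0,0,0.5]]'|head -3
python3 - <<'E'
from h import *
p=cam('wrist');P=cloud(p);A=axes(P);ports(P,[a[0] for a in A])
go([555.5,-215.5,71],tool(61))
E
```

```text
t: 25.37
ee_pos: [556.1, -217.3, 174.1]
eef_rot: [0.787, 3.041, -0.0]
t: 25.62
ee_pos: [556.1, -215.0, 175.6]
eef_rot: [0.786, 3.041, 0.0]
[ 448.4 -279.1] [(0, 21, 15.1), (20, 32, 14.9), (40, 43, 14.5), (60, 48, 14.6), (80, 46, 14.8), (100, 51, 15.4), (120, 54, 17.6), (140, 28, 17.6)] corner mod90 52 35.89420053732344
[ 557.6 -215.2] [(-180, 24, 14.6), (-160, 17, 14.6), (-140, 7, 14.5), (80, 8, 14.8), (100, 17, 14.9), (120, 22, 14.7), (140, 31, 14.5), (160, 27, 14.7)] corner mod90 37 -27.752742526287015
[ 535.6 -301.9] [(-180, 15, 15.2), (40, 16, 14.7), (60, 29, 14.8), (80, 37, 14.9), (100, 58, 18.3), (120, 61, 18.3), (140, 38, 15.1), (160, 33, 15.1)] corner mod90 54 20.167353450427203
at [ 556.3 -214.7  175.9] j [ 0.69  0.45 -0.49  1.71  0.24  1.04  1.19] shift [ 0.004 -0.011  1.049] turn [0. 0. 0.] shift after turn [ 0.003 -0.011  1.049]
```

```bash
python3 -m creep '[[0,0,-0.005,0,0,0.13,0.5],[0,0,0,0,0,0.13,0.5],[0,0,0,0,0,0.13,0.5],[0,0,0,0,0,0.13,0.5],[0,0,0,0,0,0.13,0.5],[0,0,0,0,0,0.13,0.5],[0,0,0,0,0,0.13,0.5],[0,0,0,0,0,0.135,0.5],[0,0,0,0,0,0,0.5],[0,0,0,0,0,0,0.5],[0,0,0,0,0,0,0],[0,0,0,0,0,0,0],[0,0,0,0,0,0,0],[0,0,0,0,0,0,0],[0,0,0,0,0,0,0]]' 40
python3 -m creep '[[0,0,0,0,0,-0.03,0],[0,0,0,0,0,-0.03,0],[0,0,0,0,0,-0.04,0],[0,0,0,0,0,-0.06,0],[0,0,0,0,0,-0.1,0],[0,0,0,0,0,-0.25,0],[0,0,0,0,0,-0.25,0],[0,0,0,0,0,-0.25,0],[0,0,0,0,0,-0.25,0],[0,0,0,0,0,-0.25,0],[0,0,0,0,0,-0.25,0],[0,0,0,0,0,0,0],[0,0,0,0,0,0,0]]'
python3 - <<'E'
from h import *
t,Rt,A=place(125,28);go(t+50*ez,Rt);go(t,Rt)
E
```

```text
t: 26.92
ee_pos: [556.3, -215.6, 71.6]
eef_rot: [0.763, 3.046, -0.001]
ft_force: [-0.7, 0.3, 6.0]
width: 0.31
grip_force: 40.0
t: 28.0
ee_pos: [556.3, -215.5, 248.9]
eef_rot: [0.762, 3.044, -0.002]
ft_force: [0.4, 0.3, -1.4]
width: 0.314
grip_force: 40.0
at [ 556.3 -215.5  248.9] j [ 0.72  0.38 -0.51  1.64  0.2   1.18  1.24] shift [1.301 2.124 0.531] turn [ 0.108 -0.181  0.328] shift after turn [ 2.32  -0.115 -1.044]
at [ 556.3 -215.5  248.9] j [ 0.72  0.38 -0.51  1.64  0.2   1.18  1.24] shift [1.406 2.313 0.982] turn [ 0.108 -0.181  0.328] shift after turn [ 2.761 -0.115 -0.809]
```

```bash
python3 -m creep '[[0.0098,-0.0165,0.0298,0,0,0,0],[0.0098,-0.0165,0.0298,0,0,0,0],[0.0098,-0.0165,0.0298,0,0,0,0],[0.0098,-0.0165,0.0298,0,0,0,0],[0.0098,-0.0165,0.0298,0,0,0,0],[0.0098,-0.0165,0.0298,0,0,0,0],[0.0098,-0.0165,0.0298,0,0,0,0],[0.0098,-0.0165,0.0298,0,0,0,0],[0.0098,-0.0165,0.0298,0,0,0,0],[0.0098,-0.0165,0.0298,0,0,0,0],[0.0098,-0.0165,0.0298,0,0,0,0],[0,0,0,0,0,0,0]]'|head -3
python3 -m creep '[[0,0,0,0.232,-0.011,-0.104,0],[0,0,0,0.232,-0.011,-0.104,0],[0,0,0,0.232,-0.011,-0.104,0],[0,0,0,0.232,-0.011,-0.104,0],[0,0,0,0.232,-0.011,-0.104,0],[0,0,0,0.232,-0.011,-0.104,0],[0,0,0,0.232,-0.011,-0.104,0],[0,0,0,0.232,-0.011,-0.104,0],[0,0,0,0.232,-0.011,-0.104,0],[0,0,0,0.232,-0.011,-0.104,0],[0,0,0,0,0,0,0],[0,0,0,0,0,0,0],[0,0,0,0,0,0,0]]'
python3 - <<'E'
from h import *
t,Rt,A=place(125,28);go(t,Rt)
E
```

```text
t: 29.0
ee_pos: [555.9, -213.3, 245.2]
eef_rot: [1.846, 1.867, -0.608]
t: 30.08
ee_pos: [541.5, 32.0, 193.4]
eef_rot: [1.845, 1.872, -0.607]
ft_force: [-0.0, 0.3, -0.9]
width: 0.311
grip_force: 40.0
at [541.5  32.  193.4] j [-0.13  0.47 -0.41  1.78  0.74  1.37 -0.83] shift [0.437 0.004 0.214] turn [-0.001 -0.001  0.001] shift after turn [0.438 0.002 0.213]
```

```bash
python3 -m creep '[[0,0,0,0.073,0.003,0.036,0],[0,0,0,0.073,0.003,0.036,0],[0,0,0,0.073,0.002,0.036,0],[0,0,0,0.073,0.002,0.036,0],[0,0,0,0.073,0.002,0.036,0],[0,0,0,0.063,0,0.03,0],[0,0,0,0,0,0,0],[0,0,0,0,0,0,0]]'|grep -E "pos|ft"; python3 -m creep '[[0,0,0,0.018,0,0.009,0],[0,0,0,0,0,0,0]]'|grep -E "pos|ft"
```

```text
ee_pos: [542.4, 55.3, 150.9]
ft_force: [-0.1, 0.0, 0.1]
ee_pos: [542.8, 55.9, 149.7]
ft_force: [1.9, -1.3, 1.0]
```

Contact. Releasing and retreating, turning straight for body A (azimuth 125.5°, y at -144.5°).

```bash
python3 -m creep '[[0,0,0,0,0,0,0.5],[0,0,0,0,0,0,0.5],[0,0,0,0,0,0,0.5],[0,0,0,0,0,0,0.5],[0,0,0,-0.1,0,-0.15,0.5],[0,0,0,-0.15,0,-0.2,0.5],[0,0,0,-0.2,0,-0.2,0.5],[0,0,0,-0.2,0,-0.2,0.5],[0,0,0,-0.2,0,-0.2,0.5],[0,0,0,-0.2,0,-0.2,0.5],[0,0,0,-0.2,0,-0.1,0.5],[0,0,0,0,0,0,0.5],[0,0,0,0,0,0,0.5]]'|head -3
python3 - <<'E'
from h import *
p=cam('wrist');P=cloud(p);row(P)
p=cam('top');P=cloud(p);row(P)
go([470,-279,220],tool(0));go([447,-279,150],tool(-144.5))
E
```

```text
t: 32.0
ee_pos: [543.1, 29.0, 325.0]
eef_rot: [1.846, 1.868, -0.604]
row [(22, 42.4), (28, 42.1), (34, 41.7), (40, 39.9), (46, 37.7), (52, 39.6), (58, 41.3), (64, 41.1), (70, 37.7), (76, 37.8), (82, 36.5), (94, 42.3), (100, 43.0), (106, 42.7), (112, 42.3), (118, 37.5), (124, 37.1), (130, 40.2), (136, 41.3), (142, 40.9), (148, 37.6), (154, 36.1), (160, 27.9)]
boss 462 [(array([ 2.3, 59.5, 39.4]), 144), (array([  2.1, 136. ,  39.9]), 210)]
row [(4, 28.3), (16, 39.9), (22, 41.7), (28, 40.8), (34, 39.5), (40, 36.9), (46, 38.5), (52, 36.7), (58, 40.4), (64, 39.2), (70, 37.3), (76, 38.3), (82, 30.1), (94, 38.9), (100, 41.6), (106, 41.0), (112, 41.1), (118, 37.2), (124, 38.0), (154, 31.0)]
boss 67 [(array([ 0. , 58.4, 39. ]), 23), (array([ -2.7, 115.5,  38.5]), 14)]
at [542.7  29.4 323.4] j [-0.11  0.33 -0.43  1.65  0.67  1.56 -0.66] shift [-1.865 -0.764  2.654] turn [0.001 0.202 0.004] shift after turn [-3.084 -0.727  1.034]
at [542.7  29.4 323.4] j [-0.11  0.33 -0.43  1.65  0.67  1.56 -0.66] shift [-1.448 -0.993  3.217] turn [0.253 0.08  0.773] shift after turn [1.955 2.57  1.734]
```

Row spacing is 76.5 mm between the two bosses, so the row is closed and both ports are up. On to body A.

```bash
python3 -m creep '[[0,0.0337,0,0,0,0,0.5],[0,0.0337,0,0,0,0,0.5],[0,0.0337,0,0,0,0,0.5],[0,0.0337,0,0,0,0,0.5],[0,0.0337,0,0,0,0,0.5],[0,0.0337,0,0,0,0,0.5],[0,0,0,-0.257,-0.08,0.12,0.5],[0,0,0,-0.257,-0.08,0.12,0.5],[0,0,0,-0.257,-0.08,0.12,0.5],[0,0,0,-0.257,-0.08,0.12,0.5],[0,0,0,-0.257,-0.08,0.12,0.5],[0,0,0,-0.257,-0.08,0.12,0.5],[0,0,0,-0.257,-0.08,0.12,0.5],[0,0,0,-0.257,-0.08,0.12,0.5],[0,0,0,-0.257,-0.08,0.12,0.5],[0,0,0,-0.257,-0.08,0.12,0.5],[0,0,0,-0.257,-0.08,0.12,0.5],[0,0,0,-0.257,-0.08,0.12,0.5]]'|head -3
python3 -m creep '[[0,0,0.0382,0,0,0,0.5],[0,0,0.0382,0,0,0,0.5],[0,0,0.0382,0,0,0,0.5],[0,0,0.0382,0,0,0,0.5],[0,0,0.0382,0,0,0,0.5],[0,0,0.0382,0,0,0,0.5],[0,0,0.0382,0,0,0,0.5],[0,0,0.0382,0,0,0,0.5],[0,0,0.0382,0,0,0,0.5],[0,0,0.0382,0,0,0,0.5],[0,0,0.0382,0,0,0,0.5],[0,0,0.0382,0,0,0,0.5],[0,0,0.0382,0,0,0,0.5],[0,0,0.0382,0,0,0,0.5],[0,0,0.0382,0,0,0,0.5],[0,0,0.0382,0,0,0,0.5],[0,0,0.0382,0,0,0,0.5],[0,0,0.0382,0,0,0,0.5],[0,0,0.0382,0,0,0,0.5],[0,0,0.0382,0,0,0,0.5]]'|head -3
python3 -m creep '[[0,0,0.0382,0,0,0,0.5],[0,0,0,0,0,0,0.5],[0,0,0,0,0,0,0.5]]'|head -3
python3 - <<'E'
from h import *
p=cam('wrist');P=cloud(p);A=axes(P);ports(P,[a[0] for a in A])
go([447,-279,71],tool(-144.5))
E
```

```text
t: 33.6
ee_pos: [449.8, -280.6, 178.0]
eef_rot: [-2.204, -2.233, -0.0]
t: 35.27
ee_pos: [450.3, -279.4, 178.4]
eef_rot: [-2.878, 1.255, 0.006]
t: 35.52
ee_pos: [450.6, -279.5, 178.8]
eef_rot: [-2.805, 1.412, 0.005]
[ 535.3 -302.5] [(-180, 17, 14.6), (-160, 22, 14.5), (-140, 23, 14.3), (-120, 18, 14.4), (-100, 15, 15.0), (-80, 6, 14.9), (100, 12, 18.2), (120, 21, 17.9), (160, 11, 15.0)] corner mod90 30 17.021351693588986
[ 448.7 -279.9] [(-120, 7, 14.7), (-100, 17, 14.8), (-80, 22, 14.8), (-60, 28, 14.7), (-40, 24, 14.6), (-20, 22, 14.7), (0, 13, 14.8), (20, 7, 14.7)] corner mod90 38 36.58762208896073
at [ 450.6 -279.6  179. ] j [ 0.34  0.29  0.19  1.89 -0.07  0.97 -1.94] shift [-0.023  0.025  1.08 ] turn [0.    0.001 0.006] shift after turn [-0.026  0.026  1.08 ]
```

```bash
python3 -m creep '[[0,0,0,-0.015,0.02,0.13,0.5],[0,0,0,0,0,0.13,0.5],[0,0,0,0,0,0.13,0.5],[0,0,0,0,0,0.13,0.5],[0,0,0,0,0,0.13,0.5],[0,0,0,0,0,0.13,0.5],[0,0,0,0,0,0.13,0.5],[0,0,0,0,0,0.13,0.5],[0,0,0,0,0,0.04,0.5],[0,0,0,0,0,0,0.5],[0,0,0,0,0,0,0.5],[0,0,0,0,0,0,0],[0,0,0,0,0,0,0],[0,0,0,0,0,0,0],[0,0,0,0,0,0,0],[0,0,0,0,0,0,0]]' 40
python3 -m creep '[[0,0,0,0,0,-0.03,0],[0,0,0,0,0,-0.03,0],[0,0,0,0,0,-0.04,0],[0,0,0,0,0,-0.06,0],[0,0,0,0,0,-0.1,0],[0,0,0,0,0,-0.25,0],[0,0,0,0,0,-0.25,0],[0,0,0,0,0,-0.25,0],[0,0,0,0,0,-0.25,0],[0,0,0,0,0,-0.25,0],[0,0,0,0,0,-0.25,0],[0,0,0,0,0,0,0],[0,0,0,0,0,0,0]]'
python3 -m creep '[[0,0,-0.038,0,0,0,0],[0,0,-0.038,0,0,0,0],[0,0,-0.038,0,0,0,0],[0,0,-0.038,0,0,0,0],[0,0,-0.038,0,0,0,0],[0,0,-0.038,0,0,0,0],[0,0,-0.038,0,0,0,0],[0,0,-0.038,0,0,0,0],[0,0,-0.038,0,0,0,0],[0,0,-0.038,0,0,0,0],[0,0,-0.038,0,0,0,0],[0,0,-0.038,0,0,0,0],[0,0,-0.038,0,0,0,0],[0,0,-0.038,0,0,0,0],[0,0,-0.038,0,0,0,0],[0,0,-0.038,0,0,0,0],[0,0,-0.038,0,0,0,0],[0,0,-0.038,0,0,0,0],[0,0,-0.038,0,0,0,0],[0,0,-0.038,0,0,0,0]]'
python3 - <<'E'
from h import *
t,Rt,A=place(203,28);go(t+50*ez,Rt);go(t,tool(-.7))
E
```

```text
t: 36.9
ee_pos: [448.4, -280.0, 72.2]
eef_rot: [-2.802, 1.417, 0.002]
ft_force: [-0.9, 0.9, 7.0]
width: 0.315
grip_force: 40.0
t: 37.98
ee_pos: [448.5, -280.4, 249.3]
eef_rot: [-2.802, 1.418, -0.001]
ft_force: [-0.8, 0.0, -1.8]
width: 0.309
grip_force: 40.0
t: 39.65
ee_pos: [447.6, -279.9, 246.8]
eef_rot: [-2.342, -2.089, 0.0]
ft_force: [-0.4, 0.4, -0.7]
width: 0.318
grip_force: 40.0
at [ 447.6 -279.9  246.8] j [ 0.57  0.22 -0.08  1.81  0.02  1.12  0.37] shift [3.913 0.49  0.186] turn [-0.014 -0.203 -0.038] shift after turn [ 3.181  0.979 -2.123]
at [ 447.6 -279.9  246.8] j [ 0.57  0.22 -0.08  1.81  0.02  1.12  0.37] shift [4.126 0.465 0.637] turn [-0.001 -0.001 -0.032] shift after turn [4.059 0.88  0.629]
```

```bash
python3 -m creep '[[-0.002,-0.029,-0.0054,0,0,0,0],[-0.002,-0.029,-0.0054,0,0,0,0],[-0.002,-0.029,-0.0054,0,0,0,0],[-0.002,-0.029,-0.0054,0,0,0,0],[-0.002,-0.029,-0.0054,0,0,0,0],[-0.002,-0.029,-0.0054,0,0,0,0],[-0.002,-0.029,-0.0054,0,0,0,0],[0,0,0,0,0,0,0]]'|head -3
python3 -m creep '[[0,0,0,0.212,0.065,-0.142,0],[0,0,0,0.212,0.065,-0.142,0],[0,0,0,0.212,0.065,-0.142,0],[0,0,0,0.212,0.065,-0.142,0],[0,0,0,0.212,0.065,-0.142,0],[0,0,0,0.212,0.065,-0.142,0],[0,0,0,0.212,0.065,-0.142,0],[0,0,0,0.212,0.065,-0.142,0],[0,0,0,0.212,0.065,-0.142,0],[0,0,0,0.212,0.065,-0.142,0],[0,0,0,0.212,0.065,-0.142,0],[0,0,0,0.212,0.065,-0.142,0],[0,0,0,0.212,0.065,-0.142,0],[0,0,0,0.212,0.065,-0.142,0],[0,0,0,0.212,0.065,-0.142,0],[0,0,0,0,0,0,0],[0,0,0,0,0,0,0],[0,0,0,0,0,0,0]]'
python3 - <<'E'
from h import *
t,Rt,A=place(203,28);go(t,Rt)
E
```

```text
t: 40.32
ee_pos: [447.9, -277.8, 245.8]
eef_rot: [1.843, 1.862, -0.612]
t: 41.82
ee_pos: [543.9, 101.6, 229.7]
eef_rot: [1.853, 1.858, -0.609]
ft_force: [0.3, -0.6, -1.3]
width: 0.312
grip_force: 40.0
at [543.9 101.6 229.7] j [-0.26  0.48 -0.38  1.67  0.67  1.49 -0.85] shift [ 0.459 -0.033  0.229] turn [-0.002  0.    -0.003] shift after turn [ 0.459 -0.031  0.229]
```

```bash
python3 -m creep '[[0,0,-0.003,0.076,-0.005,0.038,0],[0,0,0,0.076,-0.005,0.038,0],[0,0,0,0.076,-0.005,0.038,0],[0,0,0,0.076,-0.005,0.038,0],[0,0,0,0.076,-0.003,0.038,0],[0,0,0,0.065,0,0.033,0],[0,0,0,0,0,0,0],[0,0,0,0,0,0,0]]'|grep -E "pos|ft"; python3 -m creep '[[0,0,0,0.016,0,0.008,0],[0,0,0,0,0,0,0]]'|grep -E "pos|ft|wid"
```

```text
ee_pos: [541.4, 125.3, 185.4]
ft_force: [0.3, -0.4, -0.7]
ee_pos: [541.7, 125.9, 184.3]
ft_force: [2.4, -0.5, -0.5]
width: 0.315
```

```bash
python3 -m creep '[[0,0,0,0,0,0,0.5],[0,0,0,0,0,0,0.5],[0,0,0,0,0,0,0.5],[0,0,0,0,0,0,0.5],[0,0,0,-0.1,0,-0.15,0.5],[0,0,0,-0.15,0,-0.2,0.5],[0,0,0,-0.2,0,-0.2,0.5],[0,0,0,-0.2,0,-0.2,0.5],[0,0,0,-0.2,0,-0.2,0.5],[0,0,0,-0.2,0,-0.1,0.5],[0,0,0,-0.2,0,0,0.5],[0,0,0,0,0,0,0.5],[0,0,0,0,0,0,0.5]]'|head -3
python3 - <<'E'
from h import *
p=cam('wrist');P=cloud(p);row(P)
p=cam('top');P=cloud(p);print([(a[0].round(1),a[3]) for a in axes(P)])
x,y,z=P[...,0],P[...,1],P[...,2]
m=(x>480)&(x<590)&(y>-360)&(y<-250)&(z>75)&(z<110);print(np.median(P[m],0),m.sum())
go([535,-302,180],tool(0))
E
```

```text
t: 43.73
ee_pos: [542.4, 87.4, 343.3]
eef_rot: [1.845, 1.866, -0.609]
row [(22, 42.3), (28, 41.9), (34, 42.4), (40, 40.8), (46, 36.7), (52, 37.7), (58, 39.5), (64, 39.7), (70, 36.2), (76, 35.7), (82, 35.1), (100, 41.0), (106, 41.3), (112, 40.5), (118, 36.7), (124, 36.4), (130, 39.4), (136, 39.7), (142, 39.2), (148, 35.9), (154, 35.7), (160, 35.3), (172, 41.0), (178, 40.7), (184, 40.5), (190, 39.5), (196, 35.4), (202, 35.5), (208, 38.7), (214, 38.8), (220, 37.9), (226, 34.8), (232, 33.0)]
boss 423 [(array([ 2. , 56.3, 39.2]), 66), (array([  1.9, 134.5,  39.1]), 98), (array([  2.6, 210.9,  38.2]), 148)]
[(array([ 532.9, -304.4]), np.int32(87))]
[ 531.191 -301.723   94.557] 106
at [542.1  88.4 342. ] j [-0.24  0.36 -0.39  1.57  0.64  1.65 -0.7 ] shift [-2.173 -0.114  3.624] turn [0.    0.203 0.004] shift after turn [-3.904 -0.071  1.62 ]
```

Three bodies are in a closed row, ports up. Last is body C.

```bash
python3 -m creep '[[0,0.0337,0,0,0,0,0.5],[0,0.0337,0,0,0,0,0.5],[0,0.0337,0,0,0,0,0.5],[0,0.0337,0,0,0,0,0.5],[0,0.0337,0,0,0,0,0.5],[0,0.0337,0,0,0,0,0.5],[0,0,0,-0.3,-0.005,0.125,0.5],[0,0,0,-0.3,-0.005,0.125,0.5],[0,0,0,-0.3,-0.005,0.125,0.5],[0,0,0,-0.3,-0.005,0.125,0.5],[0,0,0,-0.3,-0.005,0.125,0.5],[0,0,0,-0.3,-0.005,0.125,0.5],[0,0,0,-0.3,-0.005,0.125,0.5],[0,0,0,-0.3,-0.005,0.125,0.5],[0,0,0,-0.3,-0.005,0.125,0.5],[0,0,0,-0.3,-0.005,0.125,0.5],[0,0,0,-0.3,-0.005,0.125,0.5],[0,0,0,-0.3,-0.005,0.125,0.5],[0,0,0,-0.3,-0.005,0.125,0.5]]'|head -3
python3 -m creep '[[0,0,0.0372,0,0,0,0.5],[0,0,0.0372,0,0,0,0.5],[0,0,0.0372,0,0,0,0.5],[0,0,0.0372,0,0,0,0.5],[0,0,0.0372,0,0,0,0.5],[0,0,0.0372,0,0,0,0.5],[0,0,0.0372,0,0,0,0.5],[0,0,0.0372,0,0,0,0.5],[0,0,0.0372,0,0,0,0.5],[0,0,0.0372,0,0,0,0.5],[0,0,0.0372,0,0,0,0.5],[0,0,0.0372,0,0,0,0.5],[0,0,0.0372,0,0,0,0.5],[0,0,0.0372,0,0,0,0.5],[0,0,0.0372,0,0,0,0.5],[0,0,0.0372,0,0,0,0.5],[0,0,0.0372,0,0,0,0.5],[0,0,0.0372,0,0,0,0.5],[0,0,0.0372,0,0,0,0.5],[0,0,0.0372,0,0,0,0.5]]'|head -3
python3 -m creep '[[0,0,0.0372,0,0,0,0.5],[0,0,0.0372,0,0,0,0.5],[0,0,0.0372,0,0,0,0.5],[0,0,0.0372,0,0,0,0.5],[0,0,0,0,0,0,0.5],[0,0,0,0,0,0,0.5]]'|head -3
python3 - <<'E'
from h import *
p=cam('wrist');P=cloud(p);A=axes(P);ports(P,[a[0] for a in A])
go([535,-302.3,71],tool(-160.5))
E
```

```text
t: 45.42
ee_pos: [540.1, -302.8, 179.2]
eef_rot: [-2.205, -2.234, 0.005]
t: 47.08
ee_pos: [540.3, -301.4, 179.8]
eef_rot: [2.916, -1.163, -0.006]
t: 47.58
ee_pos: [540.4, -301.6, 180.1]
eef_rot: [2.575, -1.794, -0.004]
[ 535.9 -302.6] [(-140, 5, 15.0), (-120, 13, 14.9), (-100, 20, 14.8), (-80, 25, 14.7), (-60, 26, 14.6), (-40, 24, 14.6), (-20, 14, 14.6), (0, 8, 14.6)] corner mod90 39 18.452603415539656
at [ 540.3 -301.8  180.3] j [ 0.16  0.46  0.4   1.67 -0.2   1.05 -2.17] shift [-0.014  0.047  1.093] turn [ 0.001 -0.     0.004] shift after turn [-0.013  0.052  1.093]
```

```bash
python3 -m creep '[[0,0,0.002,-0.015,0.048,0.13,0.5],[0,0,0,0,0,0.13,0.5],[0,0,0,0,0,0.13,0.5],[0,0,0,0,0,0.13,0.5],[0,0,0,0,0,0.13,0.5],[0,0,0,0,0,0.13,0.5],[0,0,0,0,0,0.13,0.5],[0,0,0,0,0,0.13,0.5],[0,0,0,0,0,0.05,0.5],[0,0,0,0,0,0,0.5],[0,0,0,0,0,0,0.5],[0,0,0,0,0,0,0],[0,0,0,0,0,0,0],[0,0,0,0,0,0,0],[0,0,0,0,0,0,0],[0,0,0,0,0,0,0]]' 40
python3 -m creep '[[0,0,0,0,0,-0.03,0],[0,0,0,0,0,-0.03,0],[0,0,0,0,0,-0.04,0],[0,0,0,0,0,-0.06,0],[0,0,0,0,0,-0.1,0],[0,0,0,0,0,-0.25,0],[0,0,0,0,0,-0.25,0],[0,0,0,0,0,-0.25,0],[0,0,0,0,0,-0.25,0],[0,0,0,0,0,-0.25,0],[0,0,0,0,0,-0.25,0],[0,0,0,0,0,0,0],[0,0,0,0,0,0,0]]'
python3 -m creep '[[0,0,-0.0378,0,0,0,0],[0,0,-0.0378,0,0,0,0],[0,0,-0.0378,0,0,0,0],[0,0,-0.0378,0,0,0,0],[0,0,-0.0378,0,0,0,0],[0,0,-0.0378,0,0,0,0],[0,0,-0.0378,0,0,0,0],[0,0,-0.0378,0,0,0,0],[0,0,-0.0378,0,0,0,0],[0,0,-0.0378,0,0,0,0],[0,0,-0.0378,0,0,0,0],[0,0,-0.0378,0,0,0,0],[0,0,-0.0378,0,0,0,0],[0,0,-0.0378,0,0,0,0],[0,0,-0.0378,0,0,0,0],[0,0,-0.0378,0,0,0,0],[0,0,-0.0378,0,0,0,0],[0,0,-0.0378,0,0,0,0],[0,0,-0.0378,0,0,0,0],[0,0,-0.0378,0,0,0,0]]'
python3 - <<'E'
from h import *
t,Rt,A=place(272,28);go(t+60*ez,Rt)
p=cam('top');P=cloud(p);row(P)
E
```

```text
t: 48.97
ee_pos: [535.2, -303.1, 72.7]
eef_rot: [2.565, -1.809, 0.0]
ft_force: [-1.5, 0.3, 7.2]
width: 0.311
grip_force: 40.0
t: 50.05
ee_pos: [535.7, -303.0, 250.1]
eef_rot: [2.566, -1.809, 0.003]
ft_force: [-0.5, -0.4, -1.6]
width: 0.314
grip_force: 40.0
t: 51.72
ee_pos: [534.8, -302.4, 247.3]
eef_rot: [-2.633, -1.711, 0.006]
ft_force: [-0.5, 0.0, -0.9]
width: 0.308
grip_force: 40.0
at [ 534.8 -302.4  247.3] j [ 0.47  0.37 -0.01  1.6   0.01  1.17  0.04] shift [ 4.257 -1.835 -0.211] turn [-0.045 -0.198 -0.132] shift after turn [ 3.609  0.11  -2.916]
row [(4, 28.1), (22, 41.2), (28, 41.7), (34, 41.3), (40, 40.9), (46, 37.1), (52, 35.8), (58, 41.7), (64, 39.7), (70, 35.1), (76, 36.1), (82, 28.9), (94, 39.2), (100, 42.0), (106, 41.5), (112, 39.1), (118, 35.6), (124, 34.6), (130, 37.4), (136, 39.2), (142, 35.8), (148, 36.3), (154, 36.7), (160, 27.2), (172, 41.2), (178, 39.2), (184, 39.6), (190, 37.5), (196, 34.8), (202, 34.7), (208, 39.5), (214, 37.3), (220, 35.0), (226, 34.3), (232, 32.3)]
boss 72 [(array([-1.4, 55.7, 39.2]), 21), (array([  0.6, 132.4,  38.5]), 11), (array([ -2.3, 210.6,  38.6]), 7)]
```

```bash
python3 -m creep '[[-0.0064,-0.0283,-0.0189,0,0,0,0],[-0.0064,-0.0283,-0.0189,0,0,0,0],[-0.0064,-0.0283,-0.0189,0,0,0,0],[-0.0064,-0.0283,-0.0189,0,0,0,0],[-0.0064,-0.0283,-0.0189,0,0,0,0],[-0.0064,-0.0283,-0.0189,0,0,0,0],[-0.0064,-0.0283,-0.0189,0,0,0,0],[0,0,0,0,0,0,0]]'|head -3
python3 -m creep '[[0,0,0,0.222,0.007,-0.18,0],[0,0,0,0.222,0.007,-0.18,0],[0,0,0,0.222,0.007,-0.18,0],[0,0,0,0.222,0.007,-0.18,0],[0,0,0,0.222,0.007,-0.18,0],[0,0,0,0.222,0.007,-0.18,0],[0,0,0,0.222,0.007,-0.18,0],[0,0,0,0.222,0.007,-0.18,0],[0,0,0,0.222,0.007,-0.18,0],[0,0,0,0.222,0.007,-0.18,0],[0,0,0,0.222,0.007,-0.18,0],[0,0,0,0.222,0.007,-0.18,0],[0,0,0,0.222,0.007,-0.18,0],[0,0,0,0.222,0.007,-0.18,0],[0,0,0,0.222,0.007,-0.18,0],[0,0,0,0.222,0.007,-0.18,0],[0,0,0,0,0,0,0],[0,0,0,0,0,0,0],[0,0,0,0,0,0,0]]'
python3 - <<'E'
from h import *
t,Rt,A=place(265,28);go(t,Rt)
E
```

```text
t: 52.43
ee_pos: [535.1, -299.5, 246.0]
eef_rot: [1.841, 1.867, -0.61]
t: 54.02
ee_pos: [543.0, 153.4, 269.0]
eef_rot: [1.853, 1.861, -0.607]
ft_force: [0.4, -0.9, -0.7]
width: 0.312
grip_force: 40.0
at [543.  153.4 269. ] j [-0.45  0.47 -0.23  1.57  0.58  1.56 -0.81] shift [ 0.566 -0.032  0.307] turn [-0.001 -0.    -0.002] shift after turn [ 0.566 -0.029  0.306]
```

```bash
python3 -m creep '[[0,0,-0.002,0.09,-0.005,0.049,0],[0,0,0,0.09,-0.005,0.049,0],[0,0,0,0.09,-0.005,0.049,0],[0,0,0,0.09,-0.005,0.049,0],[0,0,0,0.09,-0.003,0.049,0],[0,0,0,0.09,0,0.049,0],[0,0,0,0,0,0,0],[0,0,0,0,0,0,0]]'|grep -E "pos|ft"; python3 -m creep '[[0,0,0,0.018,0,0.009,0],[0,0,0,0,0,0,0]]'|grep -E "pos|ft|wid"; python3 -m creep '[[0,0,0,0.009,0,0.005,0],[0,0,0,0,0,0,0]]'|grep -E "pos|ft|wid"
```

```text
ee_pos: [540.2, 180.4, 213.0]
ft_force: [-0.3, -0.0, 0.1]
ee_pos: [540.4, 181.3, 211.9]
ft_force: [0.6, -0.1, -0.5]
width: 0.312
ee_pos: [540.4, 181.6, 211.0]
ft_force: [1.3, -0.3, -0.6]
width: 0.309
```

```bash
python3 -m creep '[[0,0,0,0,0,0,0.5],[0,0,0,0,0,0,0.5],[0,0,0,0,0,0,0.5],[0,0,0,0,0,0,0.5],[0,0,0,-0.1,0,-0.15,0.5],[0,0,0,-0.15,0,-0.2,0.5],[0,0,0,-0.2,0,-0.2,0.5],[0,0,0,-0.2,0,-0.2,0.5],[0,0,0,-0.2,0,-0.2,0.5],[0,0,0,-0.2,0,-0.1,0.5],[0,0,0,-0.2,0,0,0.5],[0,0,0,0,0,0,0.5],[0,0,0,0,0,0,0.5]]'|head -3
python3 - <<'E'
from h import *
p=cam('wrist');P=cloud(p);row(P);save(p,'l.png')
go([540.7,275.5,340],tool(90.7));go([540.7,275.5,340],tool(-89.3))
E
```

```text
t: 56.1
ee_pos: [541.1, 142.8, 370.0]
eef_rot: [1.845, 1.867, -0.606]
row [(22, 41.9), (28, 41.7), (34, 42.2), (40, 40.6), (46, 36.3), (58, 39.7), (64, 39.3), (70, 36.3), (76, 35.7), (82, 35.1), (94, 39.9), (100, 41.0), (106, 40.6), (112, 40.8), (118, 38.0), (124, 35.3), (136, 38.3), (142, 38.2), (148, 35.0), (154, 34.4), (160, 34.0), (172, 40.0), (178, 40.8), (184, 40.6), (190, 39.8), (196, 35.2), (202, 35.0), (208, 38.2), (214, 38.4), (220, 37.1), (226, 34.4), (232, 34.0), (250, 39.5), (256, 39.1), (262, 39.0), (268, 38.4), (274, 34.3), (280, 33.7), (286, 36.9), (292, 36.7), (298, 33.8), (304, 33.4), (310, 31.1)]
boss 325 [(array([ 1.8, 40.2, 39.2]), 47), (array([  1.6, 134.1,  38.3]), 55), (array([  2.4, 209.6,  38.2]), 83), (array([  2.1, 265. ,  38.4]), 44)]
at [540.9 143.4 369.2] j [-0.44  0.38 -0.23  1.46  0.58  1.71 -0.69] shift [ 1.237  0.015 -0.548] turn [-0.159  0.158 -0.481] shift after turn [-0.014  1.321  0.292]
at [540.9 143.4 369.2] j [-0.44  0.38 -0.23  1.46  0.58  1.71 -0.69] shift [ 1.237  0.015 -0.548] turn [0.158 0.159 0.482] shift after turn [ 0.014 -1.321  0.292]
```

View pics/l.png

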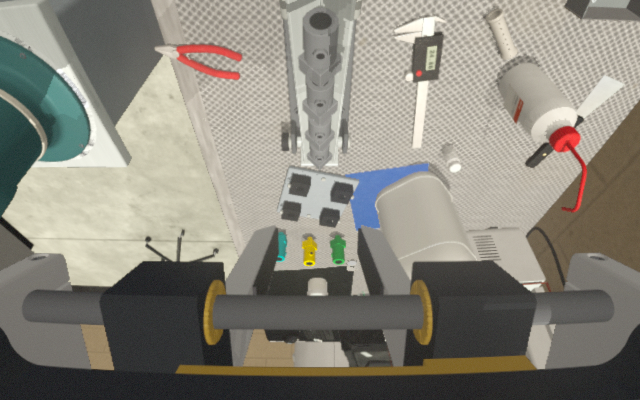

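The wrist view shows all four bodies in one row along the trough, from (320,22) to (320,150), with ports up. The rack is empty at (318,195). Moving to the handle.

```bash
python3 -m creep '[[-0.0114,0.0113,-0.0344,0,0,0,0.4],[-0.0114,0.0113,-0.0344,0,0,0,0.4],[-0.0114,0.0113,-0.0344,0,0,0,0.4],[-0.0114,0.0113,-0.0344,0,0,0,0.4],[-0.0114,0.0113,-0.0344,0,0,0,0.4],[-0.0114,0.0113,-0.0344,0,0,0,0.4],[-0.0114,0.0113,-0.0344,0,0,0,0.4],[-0.0114,0.0113,-0.0344,0,0,0,0.4],[-0.0114,0.0113,-0.0344,0,0,0,0.4],[-0.0114,0.0113,-0.0344,0,0,0,0.4],[-0.0114,0.0113,-0.0344,0,0,0,0.4],[-0.0114,0.0113,-0.0344,0,0,0,0.4],[-0.0114,0.0113,-0.0344,0,0,0,0.4],[-0.0114,0.0113,-0.0344,0,0,0,0.4],[0,0,0,0,0,0,0.4]]'|head -3
python3 -m creep '[[0,0,0,0,0.22,0.049,0.4],[0,0,0,0,0.22,0.049,0.4],[0,0,0,0,0.22,0.049,0.4],[0,0,0,0,0.22,0.049,0.4],[0,0,0,0,0.22,0.049,0.4],[0,0,0,0,0.22,0.049,0.4],[0,0,0,0,0,0,0.4],[0,0,0,0,0,0,0.4],[0,0,0,0,0,0,0.4]]'|head -3
python3 - <<'E'
from h import *
p=cam('wrist');P=cloud(p);q=P.reshape(-1,3);q=q[(q[:,2]>215)&(q[:,2]<250)&(q[:,1]>255)&(q[:,1]<300)&(abs(q[:,0]-541)<22)]
print(len(q),np.median(q,0),np.percentile(q,[3,97],axis=0))
go([540.5,275.5,219],tool(90.7))
E
```

```text
t: 57.4
ee_pos: [541.6, 142.2, 368.1]
eef_rot: [0.028, -3.138, -0.007]
t: 58.15
ee_pos: [539.0, 275.3, 340.0]
eef_rot: [-0.019, 3.141, 0.002]
513 [540.527 281.167 229.06 ] [[520.463 276.558 225.829]
 [561.761 285.95  230.549]]
at [539.3 274.9 340.3] j [-0.18  0.32 -0.44  1.49  0.14  1.36  0.95] shift [-0.011  0.004  1.213] turn [ 0.001  0.    -0.   ] shift after turn [-0.012  0.006  1.213]
```

```bash
python3 -m creep '[[0,0,0,-0.01,0.043,0.2,0.4],[0,0,0,0,0,0.2,0.4],[0,0,0,0,0,0.2,0.4],[0,0,0,0,0,0.2,0.4],[0,0,0,0,0,0.2,0.4],[0,0,0,0,0,0.12,0.4],[0,0,0,0,0,0.12,0.4],[0,0,0,0,0,0,0.4],[0,0,0,0,0,0,0.4],[0,0,0,0,0,0,0],[0,0,0,0,0,0,0],[0,0,0,0,0,0,0],[0,0,0,0,0,0,0],[0,0,0,0,0,0,0],[0,0,0,0,0,0,0],[0,0,0,0,0,0,0]]' 20
python3 -m creep '[[0,0,0,0,0.027,0.052,0],[0,0,0,0,0.027,0.052,0],[0,0,0,0,0.027,0.052,0],[0,0,0,0,0.027,0.052,0],[0,0,0,0,0.027,0.052,0],[0,0,0,0,0.027,0.052,0],[0,0,0,0,0.022,0.054,0],[0,0,0,0,0.022,0.054,0],[0,0,0,0,0.022,0.054,0],[0,0,0,0,0.022,0.054,0],[0,0,0,0,0.022,0.054,0],[0,0,0,0,0.022,0.054,0]]'
```

```text
t: 59.53
ee_pos: [540.5, 280.4, 216.9]
eef_rot: [-0.022, 3.14, 0.005]
ft_force: [1.2, 3.2, 4.6]
width: 0.099
grip_force: 20.0
t: 60.53
ee_pos: [540.0, 308.9, 152.1]
eef_rot: [-0.021, 3.141, 0.002]
ft_force: [1.8, -3.4, 2.2]
width: 0.1
grip_force: 20.0
```

```bash
python3 -m creep '[[0,0,0,0,0.017,0.056,0],[0,0,0,0,0.017,0.056,0],[0,0,0,0,0.017,0.056,0],[0,0,0,0,0.017,0.056,0],[0,0,0,0,0.017,0.056,0],[0,0,0,0,0.017,0.056,0],[0,0,0,0,0.012,0.058,0],[0,0,0,0,0.012,0.058,0],[0,0,0,0,0.012,0.058,0],[0,0,0,0,0.012,0.058,0],[0,0,0,0,0.012,0.058,0],[0,0,0,0,0.012,0.058,0],[0,0,0,0,0.007,0.05,0],[0,0,0,0,0.007,0.045,0],[0,0,0,0,0.006,0.04,0],[0,0,0,0,0.005,0.03,0],[0,0,0,0,0.004,0.03,0],[0,0,0,0,0.004,0.02,0],[0,0,0,0,0,0,0]]'
python3 -m creep '[[0,0,0,0,0.002,0.02,0],[0,0,0,0,0.002,0.02,0],[0,0,0,0,0,0,0]]'|grep -E "pos|ft"
python3 -m creep '[[0,0,0,0,0.001,0.02,0],[0,0,0,0,0.001,0.02,0],[0,0,0,0,0,0,0]]'|grep -E "pos|ft"
```

```text
t: 62.12
ee_pos: [539.7, 328.1, 61.6]
eef_rot: [0.02, -3.141, 0.001]
ft_force: [5.4, -9.9, -6.4]
width: 0.101
grip_force: 20.0
ee_pos: [539.7, 328.5, 57.7]
ft_force: [3.5, -11.0, -2.7]
ee_pos: [540.2, 328.7, 55.0]
ft_force: [0.7, -14.8, 12.4]
```

The upward force shows the trough on its rest, with the bar at z≈66. Releasing gently and rising.

```bash
python3 -m creep '[[0,0,0,0,-0.01,0.01,0],[0,0,0,0,-0.01,0.01,0],[0,0,0,0,0,0,0]]'|grep -E "pos|ft"; python3 -m creep '[[0,0,0,0,0,0,0.15],[0,0,0,0,0,0,0.2],[0,0,0,0,0,0,0.3],[0,0,0,0,0,0,0.4],[0,0,0,0,0,0,0.4],[0,0,0,0,0,0,0.4],[0,0,0,0,0,-0.05,0.4],[0,0,0,0,0,-0.1,0.4],[0,0,0,0,0,-0.2,0.4],[0,0,0,0,0,-0.3,0.4],[0,0,0,0,0,-0.3,0.4],[0,0,0,0,0,-0.3,0.4],[0,0,0,0,0,-0.3,0.4],[0,0,0,0,0,-0.3,0.4],[0,0,0,0,0,-0.3,0.4],[0,0,0,0,0,0,0.4],[0,0,0,0,0,0,0.4]]'|grep -E "pos|ft"
python3 - <<'E'
from h import *
import h
p=cam('wrist');P=cloud(p);save(p,'m.png')
q=P.reshape(-1,3);q=q[(q[:,2]>55)&(q[:,2]<95)&(q[:,1]>312)&(q[:,1]<345)&(abs(q[:,0]-541)<22)];print('bar',len(q),np.median(q,0))
for n in('wrist','top'):
    if n=='top': P=cloud(cam('top'))
    q=P.reshape(-1,3);xx=q[:,0]-542.6+.012*q[:,1]
    for s in (-1,1):
        k=q[(abs(xx)<30)&(q[:,1]>275)&(q[:,1]<-64+330)] 
    b=[(y0,round(float(np.percentile(k[:,2],90)),1)) for y0 in range(-60,275,6) for k in [q[(abs(xx)<5)&(abs(q[:,1]-y0)<3)&(q[:,2]>20)&(q[:,2]<120)]] if len(k)>2]
    print(n,b)
E
```

```text
ee_pos: [540.7, 328.6, 54.3]
ft_force: [-2.2, -10.4, 23.9]
ee_pos: [540.0, 329.0, 270.6]
ft_force: [0.1, -0.8, -1.5]
bar 292 [540.838 328.872  67.53 ]
wrist [(-60, 79.6), (-48, 91.8), (-42, 93.6), (-36, 93.6), (-30, 92.8), (-24, 91.4), (-18, 88.3), (-12, 89.8), (-6, 92.1), (0, 91.4), (6, 88.5), (12, 88.3), (18, 85.8), (30, 93.4), (36, 93.6), (42, 94.1), (48, 93.0), (54, 88.6), (60, 88.4), (66, 91.2), (72, 91.9), (78, 90.7), (84, 88.2), (90, 88.1), (96, 79.8), (108, 93.0), (114, 93.3), (120, 93.6), (126, 91.7), (132, 88.5), (138, 88.5), (144, 91.8), (150, 91.4), (156, 88.2), (162, 88.2), (168, 87.1), (174, 78.6), (180, 91.8), (186, 93.1), (192, 92.9), (198, 93.3), (204, 88.8), (210, 87.9), (216, 89.6), (222, 91.6), (228, 91.2), (234, 88.0), (240, 87.8), (246, 73.5), (252, 56.7), (258, 56.6), (264, 56.5), (270, 56.3)]
top [(-60, 78.7), (-54, 76.6), (-48, 91.3), (-42, 90.4), (-36, 92.2), (-30, 92.4), (-24, 88.7), (-18, 89.1), (-12, 88.5), (-6, 89.6), (0, 89.0), (6, 86.1), (12, 87.5), (18, 78.4), (24, 78.4), (30, 90.9), (36, 93.4), (42, 92.0), (48, 88.3), (54, 86.8), (60, 87.4), (66, 90.6), (72, 90.6), (78, 88.0), (84, 88.3), (90, 85.7), (96, 75.3), (102, 78.5), (108, 93.8), (114, 92.3), (120, 92.3), (126, 86.7), (132, 87.7), (138, 88.2), (144, 90.5), (150, 91.3), (156, 88.4), (162, 87.5), (168, 86.1), (174, 76.8), (180, 90.6), (186, 94.1), (192, 91.4), (198, 92.4), (204, 87.4), (210, 87.0), (216, 87.0), (222, 91.1), (228, 87.6), (234, 89.2), (240, 86.9), (252, 53.8), (258, 56.2), (264, 54.5), (270, 53.8)]
```

View pics/m.png

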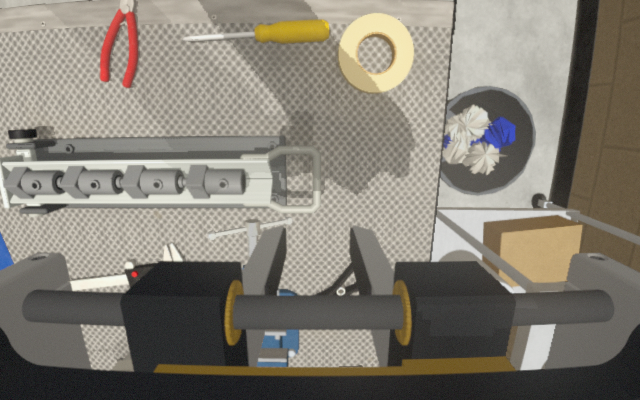

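The wrist view shows the trough level with four bodies in one row from (20,182) to (245,182), every port (38, 98, 160, 222) facing up. One finer check of the gaps before handing in.

```bash
python3 - <<'E'
from h import *
for n in('wrist','top'):
    P=cloud(cam(n));q=P.reshape(-1,3);xx=q[:,0]-542+.012*q[:,1]
    k=q[(abs(xx)<7)&(q[:,1]>-62)&(q[:,1]<255)&(q[:,2]>84)&(q[:,2]<100)];y=np.sort(k[:,1])
    br=np.where(np.diff(y)>4)[0];print(n,'blocks',[(round(a,1),round(b,1)) for a,b in zip(np.r_[y[0],y[br+1]],np.r_[y[br],y[-1]])])
    b=q[(abs(xx)<9)&(q[:,1]>-62)&(q[:,1]<255)&(q[:,2]>90)&(q[:,2]<100)]
    h=[b[abs(b[:,1]-c)<13] for c in(-40,36,112,188)];print([np.round([np.percentile(t[:,1],5),np.percentile(t[:,1],95),np.median(xx[0:0]) if 0 else np.median(t[:,0]-542+.012*t[:,1])],1) for t in h])
E
```

```text
wrist blocks [(np.float64(-47.8), np.float64(16.2)), (np.float64(29.9), np.float64(92.1)), (np.float64(104.9), np.float64(167.7)), (np.float64(182.0), np.float64(242.8))]
[array([-44.2, -28.3,   2.1]), array([31.8, 48.3,  1.6]), array([107.4, 124.5,   1.6]), array([183.4, 200.4,   1.7])]
top blocks [(np.float64(-47.1), np.float64(13.6)), (np.float64(27.9), np.float64(88.5)), (np.float64(104.9), np.float64(166.0)), (np.float64(180.0), np.float64(240.4))]
[array([-46.1, -32.4,   0.7]), array([30.7, 38.5,  0. ]), array([106.9, 122.1,  -0.7]), array([186. , 195.4,  -0.9])]
```

The pitch is 76 mm throughout, so the row is closed and tight against the stop. Handing in.

```bash
python3 -c "
from cell import ctrl
print(ctrl.get_obs()['t'],ctrl.close_job())"
```

```text
the job is handed in; nothing more can be done
64.4833 None
```

Job handed in at 64.5 s: all four bodies lie in one closed row (76 mm pitch) against the end stop with every port up, the trough is level on its rest, and the vial, caliper, cutters and look-alikes were not touched.

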